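# Move three satellite modules on by one test station

### The arm

A 7-joint arm with a two-finger parallel gripper is mounted at the origin on the work surface. World frame = base frame: x ahead of the robot, y to its left, z up, the work surface at z = 0. Lengths are in m, angles in degrees, forces in N, time in s.
With the tool pointing down it reaches from about 0.425 to 0.95 m from the base axis. Payload 4.7 kg.
Tool frame: the origin (TCP) lies at the very end of the fingers, on their centre line; the grasp point (between the pads) lies r.hold_point_z behind it (r.hold_point_z is the distance from the TCP to the grasp point, in m); x points along the fingers, z is the direction in which the jaws open and shut, and the axes are right-handed (so a half turn about x gives the same grasp; the last joint's range is limited). The gripper opens to 85 mm and grips with 20 to 120 N. Pads are 22 mm wide; open, the fingers measure 114 mm over their backs; the gripper's body (76 mm by 85 mm) begins 54 mm behind the grasp point. The pads swing forward as they close: fully open they stand 13 mm farther back than shut.
Start: joints at [66.469, 26.849, -2.785, 87.806, 1.381, 65.374, -4.715], TCP at [0.252, -0.626, 0.231] pointing down, gripper open.
Joint ranges: [-148.3, 148.3], [-19.14, 114.17], [-79.39, 73.82], [5.75, 140.21], [-59.74, 239.74], [12.07, 113.84], [-152.46, 152.46]. Speed limits (degrees/s): [147.25, 147.25, 180, 180, 180, 180, 180].

### API

Orientations are given as [roll, pitch, yaw] about the fixed x, y, z axes, in that order (R = Rz(yaw) Ry(pitch) Rx(roll)).
In Python, from rig import read_state, optics, r, regions_of gives the robot as it stands. The module is installed in compiled form; this text tells all that it offers.
- The arm moves only by the tool servo_tool, never from a script. Its argument "plan" is text: rows parted by semicolons, each of 7 numbers parted by spaces: the shift along the tool's x, y, z in units of 0.03 m (1.0 is 0.03 m), then the turn, a rotation vector about the tool's x, y, z in units of 0.1 rad (1.0 is 0.1 rad), then the opening, from -1 (shut) to 1 (fully open). A call has 1 to 8 rows; each row shifts and turns the commanded pose from where the row before left it, along the tool's axes as they then stand; what a row does not reach is not made up. A row lasts 1/10 s, in which the tool goes at most 50 mm and 8.59 degrees, less where a joint would pass 70% of its speed; a pose out of reach is approached as far as the arm can. A call with a number of a shift or a turn outside -1 to 1 is refused whole. A call with a gripper value outside its range is refused whole. The fingers move at their own pace and stop on an object; the grip force is fixed at half the most. Time passes only in rows, so rows that do not move let the fingers close. It gives the time, the measured TCP pose, the force and the opening at its end, in the units of the state.
- read_state(): the state, without advancing time (a new reading comes with each control period).
- optics.read_camera(name): name is "scene" or "top" or "wrist"; returns the picture (480x640x3 uint8, blue, green, red); there is no depth.
- optics.get_calibration(name): a dict with "camera_matrix" (3x3 intrinsics, pixels), "R" (3x3) and "t" (3): a world point X has camera coordinates R X + t; the wrist camera has in their place "hand_eye" (4x4, takes a point from camera to tool coordinates, whose origin is the TCP and whose axes are the tool frame's). Camera axes: x right, y down, z forward; pixel columns grow to the right and rows downward; lengths in m; the calibration is good to about 2 mm. A picture is of the moment at which its call begins: read the wrist's pose just before it. get_calibration takes no time and is no camera call.
- r.job_done(): hands the job in, once; it reports no verdict.
Trained networks look in the newest picture that a camera, given by its name, has taken for a name from the list of things; names that differ only in an ending like _2 or _b are one class to them, and where a whole thing is asked for, a point or a joint stands for the part that bears it (a point fixed in the world has none). Each returns a list of dicts, best first, with "conf" (0 to 1); they miss things now and then, are a little off and sometimes report something else, mostly with a low value. They report only what shows in the picture. A call takes as long as a camera call.
- regions_of(target, camera): "region" (480x640 bool, what is visible of it) and "extent" ([left, top, right, bottom] in pixels, round what is visible of it).
The state is a dict: "time_s": time; "q": joint angles; "qvel": joint speeds; "tau": joint torques, N m; "eef_pos": TCP position; "tcp_rot": TCP orientation; "wrist_force": force on the tool from outside, world axes, zero at the start; "wrist_torque": the same for the moment, N m; "opening": opening from 0.0 (shut) to 1.0 (fully open).
Only numpy, scipy, OpenCV 4.12 (cv2) and the standard library are available. Lean on these libraries where they do the work, as an engineer would, in place of code of your own. Each camera call takes 0.05 s, during which the arm holds its last target. There are 200 camera calls.

### The job

Move the test line on by one step: the module now on the balance goes to the middle of the shaker's plate, squared up with the plate's edges; the one now on the shaker goes into the well of the white carrier; and the one now in the carrier goes to the middle of the balance pan. They are delicate hardware, so stand each one upright and set it down gently, only ever on these three stations or on the small blue parking mat, never on the bare bench. Leave the bottle, the screw dish and the screwdriver where they are, and finish with the mat empty and all three modules standing free.

Things in the scene. Friction and masses are not known exactly. Their poses are not given: they have to be found in the camera images.
- module_short: The short module: a closed aluminium box 50 x 50 mm square and 50 mm tall, standing upright, about 0.2 kg, one round socket in the middle of its top. Starts in the carrier's well. Origin at the centre of its underside; z up, x and y square to its sides.
- module_middle: The middle-sized module: a closed aluminium box 50 x 50 mm square and 82 mm tall, standing upright, about 0.3 kg, one oblong connector on its top. Starts on the shaker. Origin at the centre of its underside; z up, x and y square to its sides.
- module_tall: The tall module: a closed aluminium box 50 x 50 mm square and 114 mm tall, standing upright, about 0.4 kg, four small round brass connectors on its top. Starts on the balance. Origin at the centre of its underside; z up, x and y square to its sides.
- balance: Precision balance, fixed: white housing 205 x 150 mm and 42 mm high with a round steel pan of 120 mm diameter, its flat top 55 mm above the bench. The origin lies at bench level under the centre of the pan; -x points to the display end, which reaches 135 mm out from the pan's centre, and y runs across the housing's width.
- shaker: Small vibration shaker, fixed: dark round body in a grey base, carrying a square aluminium head plate 130 x 130 mm, its flat top 100 mm above the bench, dotted with bolt holes. Four toe clamps stand drawn back at the middles of the plate's edges, 14 mm above the plate at most, their inner faces 46 mm from the plate's centre. The origin lies at bench level under the plate's centre; x and y run square to the plate's edges.
- carrier: Transfer carrier, fixed: white plastic block 116 x 136 mm and 18 mm high, with steel handles on two ends reaching 82 mm from the centre, and one square well 80 x 80 mm, 10 mm deep, its floor 8 mm above the bench. The origin lies at bench level under the centre of the well; x and y run square to the well's sides.
- mat: Blue parking mat, fixed, 140 x 140 mm, 6 mm thick, empty at the start. Origin at bench level under its centre; x and y square to its edges.
- torque_driver: A bystander: torque screwdriver with a black handle, about 200 mm long, lying loose on the bench at the far side. Origin at bench level under its middle; x along it towards the tip.
- bottle: A bystander: round solvent bottle with a white cap, 60 mm across and 140 mm tall. Loose; origin at the centre of its underside.
- dish: A bystander: round steel dish with a few screws, 88 mm across and 24 mm high. Loose; origin at the centre of its underside.

How it is judged:
By the outcome, as a careful person would: the job done as asked, in the order asked, and still so for the second after the job is handed in, with the robot touching nothing.
It also fails if it takes over 115 s, if anything falls off the work surface, if the arm or the gripper's body presses on something with over 40 N, if the wrist force passes 120 N, or if a joint passes its speed limit or range.

## Working session

There is one attempt and no reset: what is moved stays moved. The work goes in short steps, Python scripts to look and compute and a tool call to move; the robot and the scene stay as the last step left them, time stands still between calls to the robot, and variables do not carry over. Pictures are saved under pics/ and viewed, about 12 in all and at most 16, crops included, and the job is handed in when it is done.

Besides the shell and the picture viewer there is one more tool, called after "Emit:" as name(argument=value, ...) on one line, values as JSON. servo_tool: Moves the arm, as the interface text tells. Shifts and turns lie within -1 to 1; 1 stands for 0.03 m of shift or 0.1 rad of turn. Its arguments: {"type":"object","properties":{"plan":{"type":"string"}},"required":["plan"]}

```bash
mkdir -p pics
python3 - <<'E'
from rig import read_state, optics, r, regions_of
import cv2, numpy as np
s=read_state(); print({k:np.round(v,3).tolist() for k,v in s.items()}, r.hold_point_z)
ims=[]
for c in("scene","top","wrist"):
    im=optics.read_camera(c); cv2.imwrite(f"pics/{c}0.png",im)
    k=optics.get_calibration(c); print(c,{a:np.round(b,4).tolist() for a,b in k.items()})
    if c!="wrist":
        for n in "module_short module_middle module_tall balance shaker carrier mat bottle dish torque_driver".split():
            print(c,n,[(round(d["conf"],2),np.round(d["extent"]).tolist(),int(d["region"].sum())) for d in regions_of(n,c)][:2])
E
```

```text
{'time_s': 0.0, 'q': [66.467, 26.896, -2.783, 87.875, 1.381, 65.374, -4.715], 'qvel': [-0.022, 0.062, 0.016, 0.106, 0.071, 0.017, 0.086], 'tau': [-0.0, -51.029, -0.046, -23.771, 0.011, 0.008, 0.0], 'eef_pos': [0.251, -0.626, 0.23], 'tcp_rot': [-177.586, 89.889, 114.293], 'wrist_force': [-0.324, 0.351, -0.705], 'wrist_torque': [-0.031, -0.007, 0.05], 'opening': 1.0} 0.0187
scene {'camera_matrix': [[443.3204, 0.0, 316.6925], [0.0, 443.3204, 243.6974], [0.0, 0.0, 1.0]], 'R': [[-0.3567, 0.9342, 0.0026], [0.6773, 0.2605, -0.688], [-0.6434, -0.2437, -0.7257]], 't': [0.2358, -0.3751, 1.4495]}
scene module_short [(0.9, [215.0, 164.0, 241.0, 196.0], 572)]
scene module_middle [(0.75, [370.0, 211.0, 406.0, 256.0], 1206)]
scene module_tall [(0.91, [487.0, 202.0, 527.0, 257.0], 1565), (0.75, [243.0, 211.0, 320.0, 259.0], 2277)]
scene balance [(0.83, [458.0, 207.0, 530.0, 284.0], 3303)]
scene shaker [(0.88, [341.0, 221.0, 422.0, 308.0], 3843)]
scene carrier [(0.59, [196.0, 171.0, 261.0, 208.0], 1315)]
scene mat [(0.58, [244.0, 211.0, 318.0, 259.0], 2297)]
scene bottle [(0.9, [184.0, 197.0, 218.0, 
[... 598 characters left out ...]
p shaker [(0.64, [243.0, 220.0, 311.0, 280.0], 2533), (0.5, [187.0, 194.0, 218.0, 227.0], 808)]
top carrier [(0.79, [422.0, 282.0, 494.0, 333.0], 2245)]
top mat [(0.84, [351.0, 242.0, 403.0, 298.0], 2768)]
top bottle [(0.81, [425.0, 212.0, 452.0, 241.0], 591)]
top dish [(0.69, [185.0, 197.0, 216.0, 228.0], 772), (0.21, [350.0, 242.0, 404.0, 298.0], 2739)]
top torque_driver [(0.77, [318.0, 143.0, 330.0, 189.0], 365), (0.64, [422.0, 279.0, 490.0, 335.0], 2275)]
wrist {'camera_matrix': [[427.9734, 0.0, 319.0256], [0.0, 427.9734, 233.8522], [0.0, 0.0, 1.0]], 'hand_eye': [[0.0004, -0.3086, 0.9512, -0.142], [0.0007, -0.9512, -0.3086, 0.0796], [1.0, 0.0008, -0.0002, -0.0005], [0.0, 0.0, 0.0, 1.0]]}
```

Run:
```python
import cv2
t=cv2.imread("pics/top0.png")[120:400,130:530]
cv2.imwrite("pics/top_c.png",cv2.resize(t,None,fx=2,fy=2,interpolation=cv2.INTER_CUBIC))
s=cv2.imread("pics/scene0.png")[140:390,170:550]
cv2.imwrite("pics/scene_c.png",cv2.resize(s,None,fx=2,fy=2,interpolation=cv2.INTER_CUBIC))
```

```text
(no output)
```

View pics/top_c.png

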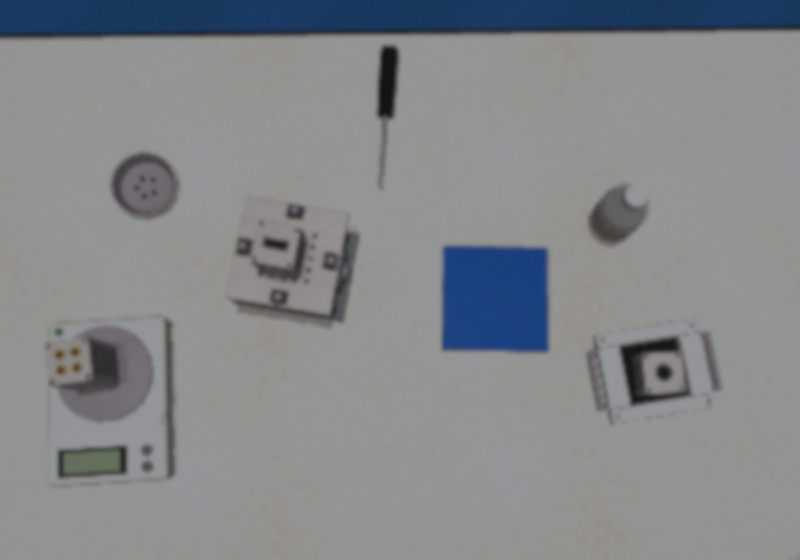

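View pics/scene_c.png

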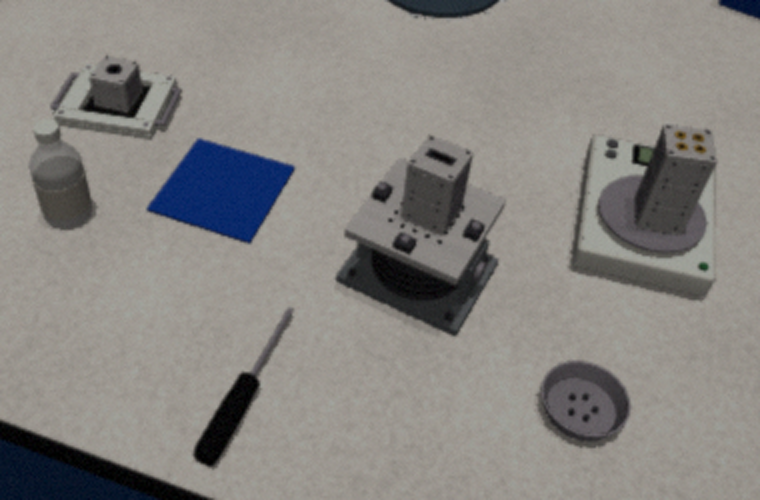

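The top view shows the balance at left (pan about (184,307) in full pixels, tall module on it), the shaker at (275,248) with the middle module off-centre, the mat at (378,270), and the carrier at (457,307) with the short module off-centre in its well. The bottle is at (438,226), the dish at (202,212) and the driver at (324,165), all away from the stations.

```bash
cat > h.py <<'E'
import numpy as np, cv2
from scipy.spatial.transform import Rotation as Ro
from rig import read_state, optics, r, regions_of
def cam(name,s=None):
    k=optics.get_calibration(name); K=np.array(k["camera_matrix"])
    if name!="wrist":
        R=np.array(k["R"]); return K,R.T,-R.T@np.array(k["t"])
    s=s or read_state(); T=np.array(k["hand_eye"]); Rt=Ro.from_euler("xyz",s["tcp_rot"],degrees=True).as_matrix()
    return K,Rt@T[:3,:3],Rt@T[:3,3]+np.array(s["eef_pos"])
def back(c,px,z):
    K,R,p=c; px=np.atleast_2d(px).astype(float)
    d=np.c_[px,np.ones(len(px))]@np.linalg.inv(K).T@R.T
    return (p+d*((z-p[2])/d[:,2])[:,None])[:,:2]
def proj(c,X):
    K,R,p=c; q=(np.atleast_2d(X)-p)@R@K.T; return q[:,:2]/q[:,2:]
def square(c,px,z):
    """centre and yaw (mod 90) of the square whose 4 corners, in order, are px at height z"""
    w=back(c,px,z); e=np.roll(w,-1,0)-w; a=np.arctan2(e[:,1],e[:,0]); L=np.linalg.norm(e,axis=1)
    return w.mean(0), np.degrees(np.angle(np.exp(4j*a).sum()))/4, L
def tool_yaw(s):  # direction of the jaw axis (tool z) in world, deg
    z=Ro.from_euler("xyz",s["tcp_rot"],degrees=True).as_matrix(); return np.degrees(np.arctan2(z[1,2],z[0,2])), z
E
python3 - <<'E'
from h import *
c=cam("top"); f=lambda l:np.array(l)/2+[130,120]
for n,l,z in [("shaker",[(248,197),(351,212),(333,319),(229,298)],.1),("mid",[(254,222),(303,220),(303,268),(252,268)],.182),
 ("mat",[(443,247),(548,247),(548,351),(443,351)],.006),("tall",[(49,343),(91,338),(94,382),(52,388)],.169),
 ("well",[(621,346),(686,337),(693,397),(631,405)],.018),("short",[(637,353),(684,348),(688,392),(641,398)],.058),("panish",[(59,374),(107,326),(153,374),(107,422)],.055),
 ("housing",[(49,322),(168,317),(170,478),(49,486)],.042)]:
    a,b,L=square(c,f(l),z); print(n,a.round(3),b.round(1),L.round(3))
print("bottle",back(c,f([(612,230)]),.01),"dish",back(c,f([(145,185)]),.012))
print(tool_yaw(read_state()))
E
```

```text
shaker [0.607 0.126] -10.0 [0.13  0.136 0.13  0.129]
mid [0.606 0.131] 0.0 [0.057 0.056 0.058 0.054]
mat [ 0.565 -0.136] -1.2 [0.141 0.139 0.138 0.139]
tall [0.474 0.366] 6.9 [0.048 0.05  0.048 0.051]
well [ 0.466 -0.342] 5.8 [0.086 0.078 0.081 0.076]
short [ 0.462 -0.337] 3.8 [0.06  0.055 0.06  0.056]
panish [0.468 0.359] -44.0 [0.083 0.086 0.08  0.087]
housing [0.437 0.358] 2.7 [0.152 0.201 0.15  0.204]
bottle [[ 0.65514461 -0.29418766]] dish [[0.723285   0.33200025]]
(np.float64(-68.12193389451596), array([[ 1.22455946e-04,  9.27978966e-01,  3.72632559e-01],
       [-9.46270406e-05,  3.72632571e-01, -9.27978964e-01],
       [-9.99999988e-01,  7.83754259e-05,  1.33442977e-04]]))
```

```bash
cat >> h.py <<'E'
def goal(yaw):
    a=np.radians(yaw); z=np.array([np.cos(a),np.sin(a),0]); x=np.array([0,0,-1.]); return np.c_[x,np.cross(z,x),z]
def plan(way,g=1.0,start=None):
    """way: list of (x,y,z,yaw,rows); prints plans of 8 rows; start: (pos,R) or state now"""
    if start is None:
        s=read_state(); p=np.array(s["eef_pos"]); R=Ro.from_euler("xyz",s["tcp_rot"],degrees=True).as_matrix()
    else: p,R=start
    out=[]
    for x,y,z,yaw,n in way:
        p0,R0=p.copy(),R.copy(); P=np.array([x,y,z]); rv=Ro.from_matrix(R0.T@goal(yaw)).as_rotvec()
        for i in range(1,n+1):
            u=i/n; u=u-np.sin(2*np.pi*u)/(2*np.pi)*0.7
            t=p0+(P-p0)*u; Rt=R0@Ro.from_rotvec(rv*u).as_matrix()
            sh=np.round(R.T@(t-p)/.03,2); tu=np.round(Ro.from_matrix(R.T@Rt).as_rotvec()/.1,2)
            if max(abs(sh).max(),abs(tu).max())>1: print("TOO FAST",i,sh,tu)
            p=p+R@sh*.03; R=R@Ro.from_rotvec(tu*.1).as_matrix()
            out.append(" ".join("%g"%(v+0) for v in [*sh,*tu,g]))
    for i in range(0,len(out),8): print("; ".join(out[i:i+8]))
    return p,R
E
python3 - <<'E'
from h import *
plan([(.606,.131,.30,-10,44)])
E
```

```text
TOO FAST 21 [-0.09  1.02 -0.34] [-0.39  0.    0.  ]
TOO FAST 22 [-0.08  1.03 -0.3 ] [-0.39  0.    0.  ]
TOO FAST 23 [-0.09  1.04 -0.26] [-0.39  0.    0.  ]
TOO FAST 24 [-0.09  1.05 -0.22] [-0.39  0.    0.  ]
TOO FAST 25 [-0.09  1.03 -0.17] [-0.38  0.    0.  ]
TOO FAST 26 [-0.08  1.01 -0.13] [-0.38  0.    0.  ]
-0.02 0.14 -0.13 -0.07 0 0 1; -0.01 0.15 -0.14 -0.07 0 0 1; -0.02 0.16 -0.14 -0.08 0 0 1; -0.02 0.18 -0.17 -0.09 0 0 1; -0.02 0.21 -0.18 -0.1 0 0 1; -0.03 0.24 -0.21 -0.12 0 0 1; -0.03 0.29 -0.24 -0.13 0 0 1; -0.03 0.32 -0.26 -0.16 0 0 1
-0.04 0.38 -0.3 -0.17 0 0 1; -0.05 0.43 -0.33 -0.2 0 0 1; -0.05 0.48 -0.35 -0.22 0 0 1; -0.05 0.55 -0.38 -0.24 0 0 1; -0.06 0.6 -0.41 -0.26 0 0 1; -0.07 0.67 -0.41 -0.29 0 0 1; -0.07 0.73 -0.43 -0.31 0 0 1; -0.07 0.79 -0.43 -0.32 0 0 1
-0.08 0.84 -0.43 -0.35 0 0 1; -0.08 0.9 -0.42 -0.36 0 0 1; -0.08 0.94 -0.39 -0.37 0 0 1; -0.09 0.98 -0.37 -0.38 0 0 1; -0.09 1.02 -0.34 -0.39 0 0 1; -0.08 1.03 -0.3 -0.39 0 0 1; -0.09 1.04 -0.26 -0.39 0 0 1; -0.09 1.05 -0.22 -0.39 0 0 1
-0.09 1.03 -0.17 -0.38 0 0 1; -0.08 1.01 -0.13 -0.38 0 0 1; -0.08 0.99 -0.09 -0.35 0 0 1; -0.08 0.94 -0.05 -0.35 0 0 1; -0.07 0.9 -0.02 -0.33 0 0 1; -0.07 0.85 0.01 -0.3 0 0 1; -0.07 0.79 0.03 -0.29 0 0 1; -0.06 0.72 0.06 -0.27 0 0 1
-0.05 0.66 0.06 -0.24 0 0 1; -0.05 0.6 0.07 -0.22 0 0 1; -0.05 0.53 0.08 -0.19 0 0 1; -0.03 0.48 0.08 -0.18 0 0 1; -0.04 0.41 0.08 -0.15 0 0 1; -0.03 0.36 0.07 -0.14 0 0 1; -0.03 0.32 0.07 -0.11 0 0 1; -0.02 0.27 0.06 -0.1 0 0 1
-0.02 0.24 0.05 -0.09 0 0 1; -0.02 0.21 0.05 -0.08 0 0 1; -0.01 0.19 0.05 -0.07 0 0 1; -0.02 0.19 0.05 -0.07 0 0 1
```

Run:
```python
t=open("h.py").read()
t=t.replace("u=i/n; u=u-np.sin(2*np.pi*u)/(2*np.pi)*0.7","k=min(4,n//3); v=np.minimum(1,np.minimum(np.arange(1,n+1),np.arange(n,0,-1))/(k+1)); u=v[:i].sum()/v.sum(); q=10 if i<n else 100; rd=lambda w:np.round(w*q)/q")
t=t.replace("np.round(R.T@(t-p)/.03,2)","rd(R.T@(t-p)/.03)").replace("np.round(Ro.from_matrix(R.T@Rt).as_rotvec()/.1,2)","rd(Ro.from_matrix(R.T@Rt).as_rotvec()/.1)")
open("h.py","w").write(t)
from h import *
plan([(.606,.131,.30,-10,35)])
```

```text
0 0.1 -0.1 -0.1 0 0 1; 0 0.3 -0.3 -0.1 0 0 1; -0.1 0.4 -0.3 -0.2 0 0 1; 0 0.5 -0.5 -0.3 0 0 1; -0.1 0.7 -0.6 -0.3 0 0 1; -0.1 0.8 -0.5 -0.3 0 0 1; -0.1 0.7 -0.5 -0.3 0 0 1; 0 0.7 -0.5 -0.4 0 0 1
-0.1 0.8 -0.5 -0.3 0 0 1; -0.1 0.8 -0.4 -0.3 0 0 1; -0.1 0.8 -0.5 -0.3 0 0 1; 0 0.8 -0.4 -0.4 0 0 1; -0.1 0.8 -0.3 -0.3 0 0 1; -0.1 0.8 -0.4 -0.3 0 0 1; -0.1 0.9 -0.3 -0.4 0 0 1; 0 0.8 -0.3 -0.3 0 0 1
-0.1 0.9 -0.2 -0.3 0 0 1; -0.1 0.9 -0.3 -0.3 0 0 1; -0.1 0.8 -0.2 -0.4 0 0 1; 0 0.9 -0.2 -0.3 0 0 1; -0.1 0.9 -0.1 -0.3 0 0 1; -0.1 0.9 -0.1 -0.3 0 0 1; -0.1 0.9 -0.1 -0.4 0 0 1; 0 0.9 -0.1 -0.3 0 0 1
-0.1 0.9 0 -0.3 0 0 1; -0.1 0.9 0 -0.4 0 0 1; 0 0.9 0 -0.3 0 0 1; -0.1 0.9 0.1 -0.3 0 0 1; -0.1 0.9 0.1 -0.3 0 0 1; -0.1 0.9 0.1 -0.4 0 0 1; 0 0.8 0.2 -0.3 0 0 1; -0.1 0.8 0.1 -0.3 0 0 1
0 0.5 0.1 -0.1 0 0 1; -0.1 0.3 0.1 -0.2 0 0 1; 0.01 0.2 0.05 -0.04 0 0 1
```

Emit:
servo_tool(plan="0 0.1 -0.1 -0.1 0 0 1; 0 0.3 -0.3 -0.1 0 0 1; -0.1 0.4 -0.3 -0.2 0 0 1; 0 0.5 -0.5 -0.3 0 0 1; -0.1 0.7 -0.6 -0.3 0 0 1; -0.1 0.8 -0.5 -0.3 0 0 1; -0.1 0.7 -0.5 -0.3 0 0 1; 0 0.7 -0.5 -0.4 0 0 1")

```text
time_s: 1.95
eef_pos: [0.3212, -0.479, 0.2442]
tcp_rot: [12.5, 89.9, -43.9]
wrist_force: [-0.6, -0.1, -0.5]
opening: 0.996
```

Emit:
servo_tool(plan="-0.1 0.8 -0.5 -0.3 0 0 1; -0.1 0.8 -0.4 -0.3 0 0 1; -0.1 0.8 -0.5 -0.3 0 0 1; 0 0.8 -0.4 -0.4 0 0 1; -0.1 0.8 -0.3 -0.3 0 0 1; -0.1 0.8 -0.4 -0.3 0 0 1; -0.1 0.9 -0.3 -0.4 0 0 1; 0 0.8 -0.3 -0.3 0 0 1")

```text
time_s: 2.75
eef_pos: [0.4121, -0.2825, 0.2619]
tcp_rot: [16.6, 89.9, -25.0]
wrist_force: [0.0, -0.7, 0.3]
opening: 1.0
```

Emit:
servo_tool(plan="-0.1 0.9 -0.2 -0.3 0 0 1; -0.1 0.9 -0.3 -0.3 0 0 1; -0.1 0.8 -0.2 -0.4 0 0 1; 0 0.9 -0.2 -0.3 0 0 1; -0.1 0.9 -0.1 -0.3 0 0 1; -0.1 0.9 -0.1 -0.3 0 0 1; -0.1 0.9 -0.1 -0.4 0 0 1; 0 0.9 -0.1 -0.3 0 0 1")

```text
time_s: 3.55
eef_pos: [0.5031, -0.0862, 0.2797]
tcp_rot: [5.2, 89.9, -21.5]
wrist_force: [0.2, 0.2, -0.6]
opening: 1.002
```

Emit:
servo_tool(plan="-0.1 0.9 0 -0.3 0 0 1; -0.1 0.9 0 -0.4 0 0 1; 0 0.9 0 -0.3 0 0 1; -0.1 0.9 0.1 -0.3 0 0 1; -0.1 0.9 0.1 -0.3 0 0 1; -0.1 0.9 0.1 -0.4 0 0 1; 0 0.8 0.2 -0.3 0 0 1; -0.1 0.8 0.1 -0.3 0 0 1")

```text
time_s: 4.35
eef_pos: [0.5929, 0.1044, 0.2969]
tcp_rot: [-149.7, 90.0, -161.6]
wrist_force: [0.7, -1.0, 0.0]
opening: 1.005
```

Emit:
servo_tool(plan="0 0.5 0.1 -0.1 0 0 1; -0.1 0.3 0.1 -0.2 0 0 1; 0.01 0.2 0.05 -0.04 0 0 1; 0 0 0 0 0 0 1; 0 0 0 0 0 0 1")

```text
time_s: 4.85
eef_pos: [0.6059, 0.1299, 0.2998]
tcp_rot: [-99.8, 89.9, -109.9]
wrist_force: [-0.3, -0.7, 0.1]
opening: 0.998
```

Run:
```python
from h import *
s=read_state(); im=optics.read_camera("wrist"); cv2.imwrite("pics/w1.png",im); print(s["time_s"],s["eef_pos"],s["tcp_rot"],s["q"],tool_yaw(s)[0])
for n in ("module_middle","shaker"): print(n,[(round(d["conf"],2),np.round(d["extent"]).tolist()) for d in regions_of(n,"wrist")][:2])
```

```text
4.85 [0.60588648 0.12988187 0.29984372] [ -99.8081461    89.94203851 -109.91060852] [  9.68375364  22.56331231 -35.26903729  89.20102956  13.47258637
  72.56302862 -37.68229189] -10.102467336384352
module_middle [(0.94, [282.0, 155.0, 362.0, 253.0]), (0.32, [3.0, 0.0, 219.0, 63.0])]
shaker [(0.9, [241.0, 98.0, 413.0, 266.0])]
```

View pics/w1.png

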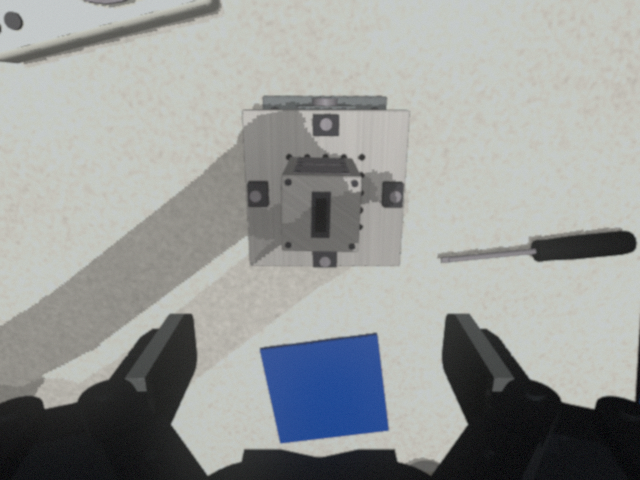

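The wrist view shows the shaker plate (corners about (243,110), (409,110), (401,266), (250,266)), and the middle module's top at about (282..362, 174..250). The clamps are clear of the module. The mat is below, at about (325,388).

```bash
cat >> h.py <<'E'
def refine(im,px,w=6,lo=.12,hi=.88):
    """refine quad corners by gradient maxima along each side (robust line fits)"""
    g=cv2.GaussianBlur(cv2.cvtColor(im,cv2.COLOR_BGR2GRAY),(0,0),1).astype(np.float32); px=np.array(px,float); L=[]
    for a,b in zip(px,np.roll(px,-1,0)):
        d=(b-a)/np.linalg.norm(b-a); n=np.array([d[1],-d[0]]); t=np.linspace(lo,hi,60); o=np.arange(-w,w+.01,.25)
        q=(a+(b-a)*t[:,None])[:,None]+n*o[:,None]
        v=cv2.remap(g,q[...,0].astype(np.float32),q[...,1].astype(np.float32),cv2.INTER_LINEAR)
        G=abs(np.gradient(v,axis=1)); j=G.argmax(1); ok=G.max(1)>.4*np.median(G.max(1))
        pts=q[np.arange(60),j][ok].astype(np.float32)
        l=cv2.fitLine(pts,cv2.DIST_HUBER,0,.01,.01).ravel()
        e=abs((pts-l[2:])@[l[1],-l[0]]); k=e<max(1,np.median(e)*2); l=cv2.fitLine(pts[k],cv2.DIST_HUBER,0,.01,.01).ravel(); L.append(l)
    out=[]
    for i in range(4):
        l,m=L[i-1],L[i]; A=np.c_[l[:2],-m[:2]]; s=np.linalg.solve(A,m[2:]-l[2:]); out.append(l[2:]+l[:2]*s[0])
    return np.array(out)
def overlay(im,quads,name,box=None,f=1):
    im=im.copy()
    if box: x0,y0,x1,y1=box; im=im[y0:y1,x0:x1]
    else: x0=y0=0
    im=cv2.resize(im,None,fx=f,fy=f,interpolation=cv2.INTER_CUBIC)
    for q,c in zip(quads,[(0,0,255),(0,255,0),(255,0,255)]): cv2.polylines(im,[np.int32((np.array(q)-[x0,y0]+.5)*f)],True,c,1)
    cv2.imwrite(name,im)
E
python3 - <<'E'
from h import *
c=cam("wrist"); im=cv2.imread("pics/w1.png"); Q=[]
for n,l,z in [("plate",[(243,110),(409,110),(401,266),(250,266)],.1),("mid",[(281,177),(362,175),(359,250),(282,250)],.182),("mat",[(261,348),(377,334),(388,430),(282,442)],.006)]:
    q=refine(im,l); a,b,L=square(c,q,z); Q.append(q); print(n,q.round(1).tolist(),a.round(4),b.round(2),L.round(4))
overlay(im,Q,"pics/w1o.png",(220,80,440,290),3)
E
```

```text
plate [[239.10000610351562, 109.69999694824219], [410.6000061035156, 110.0], [399.6000061035156, 266.20001220703125], [250.0, 266.20001220703125]] [0.6114 0.1331] -10.0 [0.1317 0.1293 0.1289 0.1296]
mid [[278.20001220703125, 174.10000610351562], [361.1000061035156, 176.6999969482422], [358.6000061035156, 251.5], [284.29998779296875, 249.89999389648438]] [0.6085 0.1381] -10.17 [0.0507 0.0488 0.0481 0.0493]
mat [[258.79998779296875, 347.20001220703125], [376.70001220703125, 332.29998779296875], [388.29998779296875, 430.1000061035156], [279.8999938964844, 443.1000061035156]] [ 0.5685 -0.1291] -1.71 [0.1388 0.1414 0.1385 0.142 ]
```

View pics/w1o.png

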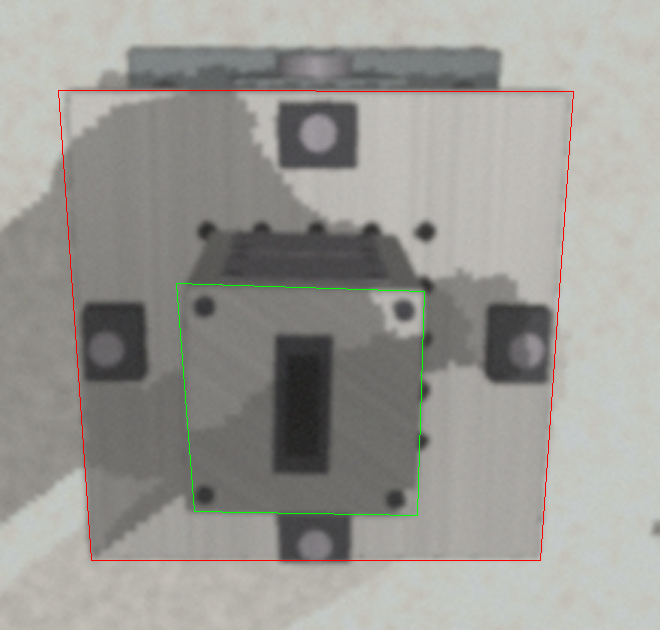

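Run:
```python
from h import *
# mat / plate in top and scene (pictures from the start)
t=cv2.imread("pics/top0.png"); s=cv2.imread("pics/scene0.png")
f=lambda l,x,y:(np.array(l)+.5)/2-.5+[x,y]
for nm,im,x,y,M,P in [("top",t,130,120,[(443,247),(548,247),(548,351),(443,351)],[(248,197),(351,212),(333,319),(229,298)]),
                  ("scene",s,170,140,[(198,140),(295,170),(251,240),(149,209)],[(407,161),(505,207),(463,276),(347,233)])]:
    for n,l,z in (("mat",M,.006),("plate",P,.1)):
        q=refine(im,f(l,x,y),4); a,b,L=square(cam(nm),q,z); print(nm,n,q.round(1).tolist(),a.round(4),b.round(2),L.round(4))
st=optics.read_camera("top"); ss=optics.read_camera("scene"); p=read_state()["eef_pos"]
for nm,im in (("top",st),("scene",ss)):
    u,v=proj(cam(nm),p)[0]; print(nm,u,v); x0,y0=int(u)-60,int(v)-60
    c=cv2.resize(im[y0:y0+120,x0:x0+120],None,fx=3.3,fy=3.3,interpolation=cv2.INTER_CUBIC)
    cv2.drawMarker(c,(int((u-x0+.5)*3.3),int((v-y0+.5)*3.3)),(0,0,255),0,14,1)
    globals()[nm]=c
cv2.imwrite("pics/tcp.png",np.hstack([top,scene]))
```

```text
top mat [[351.20001220703125, 242.3000030517578], [403.20001220703125, 244.1999969482422], [403.20001220703125, 295.5], [350.5, 293.70001220703125]] [ 0.5665 -0.1341] -2.36 [0.1393 0.1372 0.1383 0.1375]
top plate [[252.89999389648438, 216.8000030517578], [304.0, 225.89999389648438], [294.6000061035156, 277.0], [241.60000610351562, 268.0]] [0.6108 0.1305] -10.64 [0.1301 0.1297 0.1321 0.1313]
scene mat [[268.3999938964844, 208.6999969482422], [317.70001220703125, 222.89999389648438], [294.79998779296875, 261.6000061035156], [242.10000610351562, 245.0]] [ 0.5727 -0.1297] -1.49 [0.1409 0.1425 0.1409 0.1428]
scene plate [[367.70001220703125, 220.10000610351562], [426.0, 239.1999969482422], [397.5, 279.1000061035156], [341.29998779296875, 254.1999969482422]] [0.6148 0.134 ] -9.91 [0.136  0.1349 0.1287 0.1225]
top 262.42619584307914 230.81147584837353
scene 394.46451768907315 168.59721442540442
```

View pics/tcp.png

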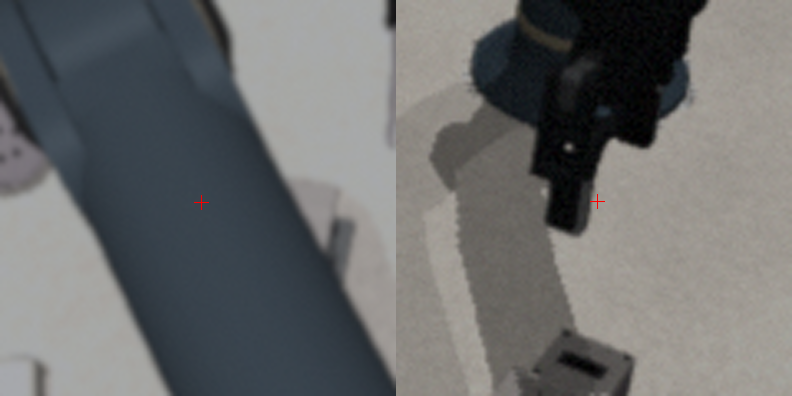

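The networks, the wrist view and the fixed cameras agree to within about 3 mm, so I go for the middle module.

Run:
```python
from h import *
plan([(.609,.138,.135,-11.5,11)])
```

```text
0.2 0 0 0 0 0 1; 0.3 0 0 0 0 0 1; 0.5 0.1 0 0 0 0 1; 0.7 0 0 0.1 0 0 1; 0.7 0 0 0 0 0 1; 0.7 0.1 0 0 0 0 1; 0.7 0 0 0.1 0 0 1; 0.7 0 0 0 0 0 1
0.5 0.1 0 0 0 0 1; 0.3 0 0 0 0 0 1; 0.2 -0.02 0.05 0.05 0 0 1
```

Emit:
servo_tool(plan="0.2 0 0 0 0 0 1; 0.3 0 0 0 0 0 1; 0.5 0.1 0 0 0 0 1; 0.7 0 0 0.1 0 0 1; 0.7 0 0 0 0 0 1; 0.7 0.1 0 0 0 0 1; 0.7 0 0 0.1 0 0 1; 0.7 0 0 0 0 0 1")

```text
time_s: 5.9
eef_pos: [0.6063, 0.137, 0.1627]
tcp_rot: [-164.5, 89.9, -175.7]
wrist_force: [0.3, -0.6, -2.0]
opening: 0.998
```

Emit:
servo_tool(plan="0.5 0.1 0 0 0 0 1; 0.3 0 0 0 0 0 1; 0.2 -0.02 0.05 0.05 0 0 1; 0 0 0 0 0 0 0.7; 0 0 0 0 0 0 0.6")

```text
time_s: 6.4
eef_pos: [0.6095, 0.139, 0.1357]
tcp_rot: [23.0, 89.9, 11.5]
wrist_force: [-0.7, 0.8, -0.2]
opening: 0.801
```

Emit:
servo_tool(plan="0 0 0 0 0 0 -1; 0 0 0 0 0 0 -1; 0 0 0 0 0 0 -1; 0 0 0 0 0 0 -1; 0 0 0 0 0 0 -1")

```text
time_s: 6.9
eef_pos: [0.6095, 0.1393, 0.1361]
tcp_rot: [25.5, 89.9, 14.0]
wrist_force: [-0.7, -0.8, 5.5]
opening: 0.583
```

Run:
```python
from h import *
s=read_state(); print(tool_yaw(s)[0],s["wrist_force"],s["wrist_torque"])
p,R=plan([(*s["eef_pos"][:2],.24,-10.5,8),(.567,-.131,.24,-2,17)],-1)
```

```text
-11.46018899662363 [-0.66252317 -0.80334182  5.47858687] [ 0.03460567  0.2772438  -0.02913387]
-0.2 0 0 0 0 0 -1; -0.4 0 0 0 0 0 -1; -0.6 0 0 -0.1 0 0 -1; -0.5 0 0 0 0 0 -1; -0.6 0 0 0 0 0 -1; -0.6 0 0 0 0 0 -1; -0.4 0 0 -0.1 0 0 -1; -0.16 0 0.01 0.03 0.02 -0.01 -1
0 -0.1 0 0 0 0 -1; 0 -0.3 0 -0.1 0 0 -1; 0 -0.4 0 0 0 0 -1; 0 -0.6 0 -0.1 0 0 -1; 0 -0.7 0 -0.1 0 0 -1; 0 -0.7 0 -0.2 0 0 -1; 0 -0.7 0 -0.1 0 0 -1; 0 -0.7 0 -0.1 0 0 -1
0 -0.7 0 -0.1 0 0 -1; 0 -0.7 -0.1 -0.1 0 0 -1; 0 -0.7 0 -0.1 0 0 -1; 0 -0.7 -0.1 -0.1 0 0 -1; 0 -0.7 0 -0.2 0 0 -1; 0 -0.6 -0.1 0 0 0 -1; 0 -0.4 0 -0.1 0 0 -1; 0 -0.3 -0.1 -0.1 0 0 -1
0 -0.1 0.02 0.02 0 0 -1
```

Emit:
servo_tool(plan="-0.2 0 0 0 0 0 -1; -0.4 0 0 0 0 0 -1; -0.6 0 0 -0.1 0 0 -1; -0.5 0 0 0 0 0 -1; -0.6 0 0 0 0 0 -1; -0.6 0 0 0 0 0 -1; -0.4 0 0 -0.1 0 0 -1; -0.16 0 0.01 0 0 0 -1")

```text
time_s: 7.7
eef_pos: [0.6098, 0.1391, 0.2405]
tcp_rot: [22.4, 89.9, 12.1]
wrist_force: [0.7, -0.4, -3.2]
opening: 0.58
```

Emit:
servo_tool(plan="0 -0.1 0 0 0 0 -1; 0 -0.3 0 -0.1 0 0 -1; 0 -0.4 0 0 0 0 -1; 0 -0.6 0 -0.1 0 0 -1; 0 -0.7 0 -0.1 0 0 -1; 0 -0.7 0 -0.2 0 0 -1; 0 -0.7 0 -0.1 0 0 -1; 0 -0.7 0 -0.1 0 0 -1")

```text
time_s: 8.5
eef_pos: [0.5894, 0.0119, 0.238]
tcp_rot: [-147.9, 89.9, -154.3]
wrist_force: [0.8, -0.7, -3.4]
opening: 0.58
```

Emit:
servo_tool(plan="0 -0.7 0 -0.1 0 0 -1; 0 -0.7 -0.1 -0.1 0 0 -1; 0 -0.7 0 -0.1 0 0 -1; 0 -0.7 -0.1 -0.1 0 0 -1; 0 -0.7 0 -0.2 0 0 -1; 0 -0.6 -0.1 0 0 0 -1; 0 -0.4 0 -0.1 0 0 -1; 0 -0.3 -0.1 -0.1 0 0 -1")

```text
time_s: 9.3
eef_pos: [0.5661, -0.1309, 0.238]
tcp_rot: [-162.8, 89.9, -164.6]
wrist_force: [0.6, -0.3, -3.4]
opening: 0.578
```

Emit:
servo_tool(plan="0 -0.1 0.02 0 0 0 -1; 0 0 0 0 0 0 -1; 0 0 0 0 0 0 -1")

```text
time_s: 9.6
eef_pos: [0.5676, -0.1306, 0.2388]
tcp_rot: [85.1, 90.0, 83.5]
wrist_force: [0.4, -0.3, -3.4]
opening: 0.575
```

Run:
```python
from h import *
s=read_state(); print(tool_yaw(s)[0],s["wrist_force"],s["wrist_torque"],s["q"])
im=optics.read_camera("wrist"); cv2.imwrite("pics/w2.png",im)
plan([(.5675,-.131,.05,-2,11)],-1)
```

```text
-1.6607280308431003 [ 0.39671143 -0.2534065  -3.40443484] [0.05265529 0.0163225  0.01715622] [ 34.48257971  21.19879523 -33.28795067  98.87300579  12.75197073
  63.73385822  -4.36977357]
0.2 0 0 0 0 0 -1; 0.4 0 0 0 0 0 -1; 0.6 0 0 0 0 0 -1; 0.8 0 0 0 0 0 -1; 0.8 0 0 0 0 0 -1; 0.7 0 0 0 0 0 -1; 0.8 0 0 0 0 0 -1; 0.8 0 0 0.1 0 0 -1
0.6 0 0 0 0 0 -1; 0.4 0 0 0 0 0 -1; 0.2 -0.02 -0.01 -0.04 0 0 -1
```

View pics/w2.png

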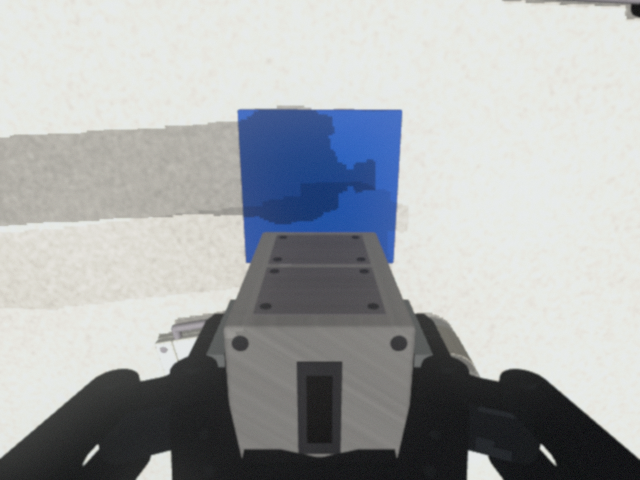

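The module hangs square and upright in the jaws. The mat lies right below it at (238..402, 110..260). Lowering.

Emit:
servo_tool(plan="0.2 0 0 0 0 0 -1; 0.4 0 0 0 0 0 -1; 0.6 0 0 0 0 0 -1; 0.8 0 0 0 0 0 -1; 0.8 0 0 0 0 0 -1; 0.8 0 0 0 0 0 -1; 0.7 0 0 0 0 0 -1; 0.8 0 0 0 0 0 -1")

```text
time_s: 10.45
eef_pos: [0.5674, -0.1311, 0.0842]
tcp_rot: [136.1, 90.0, 134.4]
wrist_force: [0.3, -1.1, -3.7]
opening: 0.577
```

Emit:
servo_tool(plan="0.6 0 0 0 0 0 -1; 0.4 0 0 0 0 0 -1; 0.2 0 0 0 0 0 -1; 0.05 0 0 0 0 0 -1; 0.05 0 0 0 0 0 -1; 0.05 0 0 0 0 0 -1; 0.05 0 0 0 0 0 -1")

```text
time_s: 11.15
eef_pos: [0.5681, -0.1316, 0.0445]
tcp_rot: [-15.7, 89.9, -17.5]
wrist_force: [0.6, -0.3, -3.3]
opening: 0.582
```

Emit:
servo_tool(plan="0.04 0 0 0 0 0 -1; 0.04 0 0 0 0 0 -1; 0.02 0 0 0 0 0 -1; 0 0 0 0 0 0 -1")

```text
time_s: 11.55
eef_pos: [0.5678, -0.1316, 0.0421]
tcp_rot: [-68.3, 89.9, -70.0]
wrist_force: [-2.4, -0.4, 4.9]
opening: 0.578
```

Emit:
servo_tool(plan="0 0 0 0 0 0 0.7; 0 0 0 0 0 0 0.8; 0 0 0 0 0 0 1; 0 0 0 0 0 0 1; 0 0 0 0 0 0 1")

```text
time_s: 12.05
eef_pos: [0.5677, -0.1315, 0.0408]
tcp_rot: [-10.5, 90.0, -12.2]
wrist_force: [-0.8, 0.9, -0.2]
opening: 0.998
```

Run:
```python
from h import *
s=read_state(); print(tool_yaw(s)[0],s["wrist_force"],s["opening"],s["eef_pos"])
plan([(.568,-.131,.13,-2,6),(.474,.362,.31,5,24)],1)
```

```text
-1.7206040960639495 [-0.83589048  0.8781249  -0.17628391] 0.9984593727040446 [ 0.56767828 -0.13145434  0.04078873]
-0.2 0 0 0 0 0 1; -0.5 0 0 0 0 0 1; -0.8 0 0 0 0 0 1; -0.7 0 0 0 0 0 1; -0.5 0 0 0 0 0 1; -0.27 0.02 0.01 0.05 0 0 1; -0.1 0.2 0 0 0 0 1; -0.1 0.3 -0.1 0 0 0 1
-0.2 0.5 -0.1 -0.1 0 0 1; -0.2 0.6 -0.2 0 0 0 1; -0.3 0.8 -0.1 -0.1 0 0 1; -0.3 0.9 -0.2 0 0 0 1; -0.3 0.8 -0.2 -0.1 0 0 1; -0.3 0.8 -0.1 -0.1 0 0 1; -0.3 0.8 -0.2 0 0 0 1; -0.3 0.9 -0.1 -0.1 0 0 1
-0.3 0.8 -0.2 -0.1 0 0 1; -0.3 0.8 -0.1 0 0 0 1; -0.3 0.8 -0.2 -0.1 0 0 1; -0.3 0.9 -0.1 0 0 0 1; -0.3 0.8 -0.1 -0.1 0 0 1; -0.3 0.8 -0.1 -0.1 0 0 1; -0.3 0.8 -0.1 0 0 0 1; -0.3 0.9 -0.2 -0.1 0 0 1
-0.3 0.8 -0.1 0 0 0 1; -0.3 0.8 -0.1 -0.1 0 0 1; -0.2 0.7 0 0 0 0 1; -0.2 0.5 -0.1 -0.1 0 0 1; -0.1 0.3 0 0 0 0 1; -0.1 0.19 -0.05 -0.02 0 0 1
```

Emit:
servo_tool(plan="-0.2 0 0 0 0 0 1; -0.5 0 0 0 0 0 1; -0.8 0 0 0 0 0 1; -0.7 0 0 0 0 0 1; -0.5 0 0 0 0 0 1; -0.3 0 0 0 0 0 1; -0.1 0.2 0 0 0 0 1; -0.1 0.3 -0.1 0 0 0 1")

```text
time_s: 12.85
eef_pos: [0.5648, -0.1163, 0.1366]
tcp_rot: [176.2, 90.0, 174.4]
wrist_force: [-0.3, 0.9, 0.1]
opening: 1.002
```

Emit:
servo_tool(plan="-0.2 0.5 -0.1 -0.1 0 0 1; -0.2 0.6 -0.2 0 0 0 1; -0.3 0.8 -0.1 -0.1 0 0 1; -0.3 0.9 -0.2 0 0 0 1; -0.3 0.8 -0.2 -0.1 0 0 1; -0.3 0.8 -0.1 -0.1 0 0 1; -0.3 0.8 -0.2 0 0 0 1; -0.3 0.9 -0.1 -0.1 0 0 1")

```text
time_s: 13.65
eef_pos: [0.5292, 0.0693, 0.2037]
tcp_rot: [-80.8, 90.0, -79.5]
wrist_force: [-0.3, 0.2, -0.1]
opening: 1.0
```

Emit:
servo_tool(plan="-0.3 0.8 -0.2 -0.1 0 0 1; -0.3 0.8 -0.1 0 0 0 1; -0.3 0.8 -0.2 -0.1 0 0 1; -0.3 0.9 -0.1 0 0 0 1; -0.3 0.8 -0.1 -0.1 0 0 1; -0.3 0.8 -0.1 -0.1 0 0 1; -0.3 0.8 -0.1 0 0 0 1; -0.3 0.9 -0.2 -0.1 0 0 1")

```text
time_s: 14.45
eef_pos: [0.4879, 0.2653, 0.2756]
tcp_rot: [-37.2, 90.0, -33.1]
wrist_force: [-0.6, 0.3, 0.0]
opening: 0.998
```

Emit:
servo_tool(plan="-0.3 0.8 -0.1 0 0 0 1; -0.3 0.8 -0.1 -0.1 0 0 1; -0.2 0.7 0 0 0 0 1; -0.2 0.5 -0.1 -0.1 0 0 1; -0.1 0.3 0 0 0 0 1; -0.1 0.2 0 0 0 0 1; 0 0 0 0 0 0 1; 0 0 0 0 0 0 1")

```text
time_s: 15.25
eef_pos: [0.4729, 0.3606, 0.3105]
tcp_rot: [-105.8, 89.9, -100.7]
wrist_force: [0.2, 0.2, 0.1]
opening: 1.0
```

Run:
```python
from h import *
s=read_state(); im=optics.read_camera("wrist"); cv2.imwrite("pics/w3.png",im); print(s["time_s"],s["eef_pos"],s["q"],tool_yaw(s)[0])
for n in ("module_tall","balance"): print(n,[(round(d["conf"],2),np.round(d["extent"]).tolist()) for d in regions_of(n,"wrist")][:2])
```

```text
15.25 [0.47290236 0.36058919 0.31046685] [ -8.63958443  21.44406728 -43.88943341  91.34476427  15.36100378
  73.48433978 -49.8673911 ] 5.0926816857599615
module_tall [(0.96, [293.0, 142.0, 364.0, 234.0])]
balance [(0.75, [177.0, 85.0, 396.0, 246.0])]
```

View pics/w3.png

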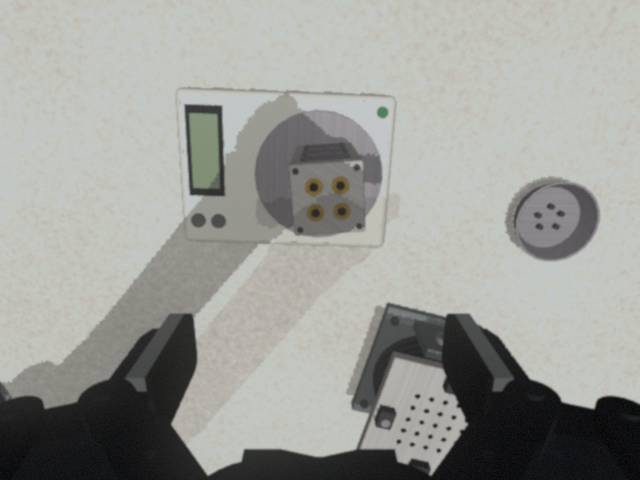

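The view shows the tall module's top at (290..366, 159..236) on the pan. The pan is a circle about (319,174), spanning 255 to 382 across. The housing corners are (177,89), (396,97), (383,246) and (187,239).

```bash
cat >> h.py <<'E'
def circle(im,c,ctr,rad,z,w=.008):
    """refine a circle (world centre guess, radius) at height z by radial gradients; returns centre"""
    g=cv2.GaussianBlur(cv2.cvtColor(im,cv2.COLOR_BGR2GRAY),(0,0),1).astype(np.float32); ctr=np.array(ctr,float)
    from scipy.optimize import least_squares
    for _ in range(3):
        t=np.radians(np.arange(0,360,3)); o=np.arange(-w,w,.0003); d=np.c_[np.cos(t),np.sin(t)]
        X=ctr+d[:,None]*(rad+o)[None,:,None]; q=proj(c,np.c_[X.reshape(-1,2),np.full(X[...,0].size,z)]).reshape(*X.shape[:2],2).astype(np.float32)
        G=abs(np.gradient(cv2.remap(g,q[...,0],q[...,1],cv2.INTER_LINEAR),axis=1)); P=X[np.arange(len(t)),G.argmax(1)]; ok=G.max(1)>np.percentile(G.max(1),30)
        f=least_squares(lambda v:np.linalg.norm(P[ok]-v[:2],axis=1)-rad,ctr,loss="soft_l1",f_scale=.0005); ctr=f.x
    return ctr,np.median(abs(f.fun))
E
python3 - <<'E'
from h import *
c=cam("wrist"); im=cv2.imread("pics/w3.png"); Q=[]
for n,l,z in [("tall",[(290,163),(364,159),(366,230),(294,236)],.169),("hous",[(177,89),(396,97),(383,246),(187,239)],.042)]:
    q=refine(im,l); a,b,L=square(c,q,z); Q.append(q); print(n,q.round(1).tolist(),a.round(4),b.round(2),L.round(4))
ctr,e=circle(im,c,back(c,[319,174],.055)[0],.06,.055); print("pan",back(c,[319,174],.055)[0],ctr.round(4),e)
w=back(c,Q[1],.042); print("pan from housing", w.mean(0)+.0325*(w[1]-w[0])/np.linalg.norm(w[1]-w[0]))
t=np.radians(np.arange(0,360,10)); Q.append(proj(c,np.c_[ctr[0]+.06*np.cos(t),ctr[1]+.06*np.sin(t),0*t+.055]))
overlay(im,Q,"pics/w3o.png",(165,75,415,255),3)
E
```

```text
tall [[288.5, 164.10000610351562], [361.20001220703125, 159.8000030517578], [367.79998779296875, 228.89999389648438], [295.29998779296875, 240.0]] [0.4783 0.3735] 11.0 [0.0481 0.048  0.0511 0.0531]
hous [[183.0, 86.19999694824219], [399.5, 93.9000015258789], [379.3999938964844, 244.5], [192.0, 237.89999389648438]] [0.443  0.3692] 2.41 [0.1967 0.146  0.19   0.1452]
pan [0.47228297 0.36995044] [0.4714 0.3678] 0.0004955767930283003
pan from housing [0.47542889 0.3709586 ]
```

View pics/w3o.png

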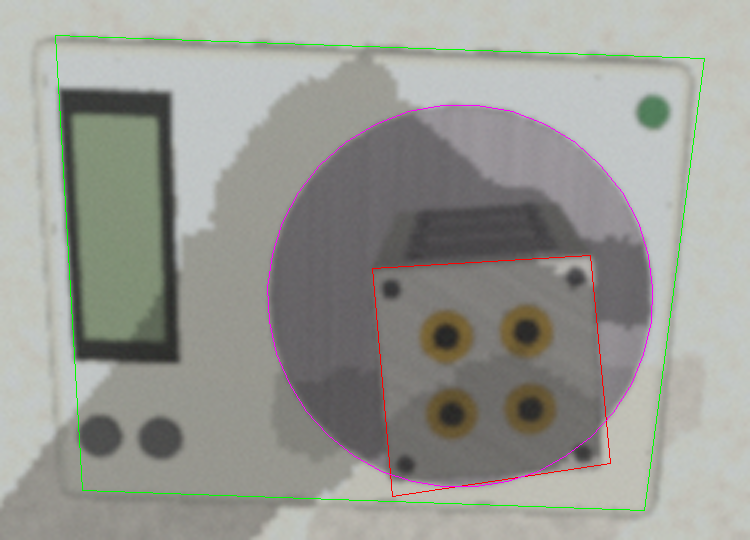

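Run:
```python
from h import *
c=cam("wrist"); f=lambda l:(np.array(l)+.5)/3-.5+[165,75]
for l in ([(391,290),(575,278),(583,453),(405,465)],[(446,337),(526,331),(530,409),(452,413)]):
    print(square(c,f(l),.169))
a,b,_=square(c,f([(391,290),(575,278),(583,453),(405,465)]),.169)
plan([(a[0],a[1],.31,b,3),(a[0],a[1],.135,b,12)],1)
```

```text
(array([0.47783133, 0.37348204]), np.float64(8.986149580107051), array([0.04077967, 0.04049948, 0.04119375, 0.04071556]))
(array([0.47782376, 0.37360419]), np.float64(8.951793109771943), array([0.01795832, 0.01807644, 0.01781932, 0.01766672]))
0 0.1 0 -0.2 0 0 1; 0 0.2 0.2 -0.3 0 0 1; 0.02 0.11 0.01 -0.18 0 0.01 1; 0.1 0 0 0 0 0 1; 0.3 0 0 0 0 0 1; 0.5 0 0 0 0 0 1; 0.6 0 0 0 0 0 1; 0.7 0 0 0 0 0 1
0.7 0 0 0 0 0 1; 0.7 0 0 0 0 0 1; 0.8 0 0 0 0 0 1; 0.6 0 0 0 0 0 1; 0.4 0 0 0 0 0 1; 0.3 0 0 0 0 0 1; 0.13 0 0 0 0 0 1
```

Emit:
servo_tool(plan="0 0.1 0 -0.2 0 0 1; 0 0.2 0.2 -0.3 0 0 1; 0 0.11 0 -0.18 0 0 1; 0.1 0 0 0 0 0 1; 0.3 0 0 0 0 0 1; 0.5 0 0 0 0 0 1; 0.6 0 0 0 0 0 1; 0.7 0 0 0 0 0 1")

```text
time_s: 16.2
eef_pos: [0.477, 0.3739, 0.2432]
tcp_rot: [-107.0, 90.0, -98.0]
wrist_force: [0.6, 0.1, -0.3]
opening: 1.001
```

Emit:
servo_tool(plan="0.7 0 0 0 0 0 1; 0.7 0 0 0 0 0 1; 0.8 0 0 0 0 0 1; 0.7 0 0 0 0 0 1; 0.6 0 0 0 0 0 1; 0.4 0 0 0 0 0 1; 0.2 0 0 0 0 0 1; 0.05 0 0 0 0 0 1")

```text
time_s: 17.0
eef_pos: [0.4769, 0.3741, 0.1195]
tcp_rot: [-150.8, 89.9, -141.8]
wrist_force: [0.6, 0.4, 1.0]
opening: 1.006
```

Emit:
servo_tool(plan="0 0 0 0 0 0 0.7; 0 0 0 0 0 0 0.6; 0 0 0 0 0 0 -1; 0 0 0 0 0 0 -1; 0 0 0 0 0 0 -1; 0 0 0 0 0 0 -1; 0 0 0 0 0 0 -1")

```text
time_s: 17.7
eef_pos: [0.4774, 0.3749, 0.1212]
tcp_rot: [25.8, 89.9, 34.9]
wrist_force: [-1.2, -0.5, 5.2]
opening: 0.578
```

Run:
```python
from h import *
s=read_state(); print(tool_yaw(s)[0],s["wrist_force"],s["wrist_torque"],s["q"],s["eef_pos"])
plan([(*s["eef_pos"][:2],.24,9,9),(.6118,.1331,.24,-10,17)],-1)
```

```text
9.056036692130832 [-1.22357844 -0.51191698  5.23314902] [-0.13395226  0.11254812 -0.0340752 ] [-13.39043182  32.74716965 -39.81919963 101.98938614  25.2393349
  54.39958043 -54.68978941] [0.47741517 0.37485327 0.121209  ]
-0.2 0 0 0 0 0 -1; -0.3 0 0 0 0 0 -1; -0.5 0 0 0 0 0 -1; -0.6 0 0 0 0 0 -1; -0.7 0 0 0 0 0 -1; -0.7 0 0 0 0 0 -1; -0.5 0 0 0 0 0 -1; -0.3 0 0 0 0 0 -1
-0.16 0 0.01 0.01 0.01 -0.01 -1; 0 -0.1 0 0.1 0 0 -1; 0 -0.3 0.1 0.1 0 0 -1; 0 -0.4 0.2 0.1 0 0 -1; 0 -0.5 0.2 0.2 0 0 -1; 0 -0.7 0.3 0.3 0 0 -1; 0 -0.6 0.3 0.2 0 0 -1; 0 -0.7 0.3 0.3 0 0 -1
0 -0.6 0.3 0.2 0 0 -1; 0 -0.6 0.4 0.3 0 0 -1; 0 -0.6 0.3 0.2 0 0 -1; 0 -0.6 0.4 0.3 0 0 -1; 0 -0.6 0.4 0.3 0 0 -1; 0 -0.6 0.4 0.2 0 0 -1; 0 -0.5 0.3 0.2 0 0 -1; 0 -0.3 0.3 0.2 0 0 -1
0 -0.2 0.1 0.1 0 0 -1; 0 -0.13 0.14 0.02 0 0 -1
```

Emit:
servo_tool(plan="-0.2 0 0 0 0 0 -1; -0.3 0 0 0 0 0 -1; -0.5 0 0 0 0 0 -1; -0.6 0 0 0 0 0 -1; -0.7 0 0 0 0 0 -1; -0.7 0 0 0 0 0 -1; -0.5 0 0 0 0 0 -1; -0.3 0 0 0 0 0 -1")

```text
time_s: 18.5
eef_pos: [0.4774, 0.3747, 0.2362]
tcp_rot: [25.1, 89.9, 34.2]
wrist_force: [0.5, -0.0, -3.8]
opening: 0.577
```

Emit:
servo_tool(plan="-0.16 0 0 0 0 0 -1; 0 -0.1 0 0.1 0 0 -1; 0 -0.3 0.1 0.1 0 0 -1; 0 -0.4 0.2 0.1 0 0 -1; 0 -0.5 0.2 0.2 0 0 -1; 0 -0.7 0.3 0.3 0 0 -1; 0 -0.6 0.3 0.2 0 0 -1; 0 -0.7 0.3 0.3 0 0 -1")

```text
time_s: 19.3
eef_pos: [0.5303, 0.2782, 0.2388]
tcp_rot: [-128.0, 90.0, -126.6]
wrist_force: [-0.1, 0.8, -3.4]
opening: 0.579
```

Emit:
servo_tool(plan="0 -0.6 0.3 0.2 0 0 -1; 0 -0.6 0.4 0.3 0 0 -1; 0 -0.6 0.3 0.2 0 0 -1; 0 -0.6 0.4 0.3 0 0 -1; 0 -0.6 0.4 0.3 0 0 -1; 0 -0.6 0.4 0.2 0 0 -1; 0 -0.5 0.3 0.2 0 0 -1; 0 -0.3 0.3 0.2 0 0 -1")

```text
time_s: 20.1
eef_pos: [0.6069, 0.1414, 0.2389]
tcp_rot: [-103.0, 89.9, -112.5]
wrist_force: [0.2, -0.3, -4.2]
opening: 0.578
```

Emit:
servo_tool(plan="0 -0.2 0.1 0.1 0 0 -1; 0 -0.13 0.14 0.02 0 0 -1; 0 0 0 0 0 0 -1; 0 0 0 0 0 0 -1")

```text
time_s: 20.5
eef_pos: [0.6113, 0.1338, 0.2392]
tcp_rot: [113.3, 90.0, 103.4]
wrist_force: [-1.0, 0.3, -4.5]
opening: 0.576
```

Run:
```python
from h import *
s=read_state(); im=optics.read_camera("wrist"); cv2.imwrite("pics/w4.png",im); print(s["time_s"],s["eef_pos"],tool_yaw(s)[0],s["wrist_force"],s["wrist_torque"])
```

```text
20.5 [0.61125218 0.13378364 0.2391852 ] -9.887517769817213 [-1.01489091  0.29076686 -4.51658808] [-0.02203788  0.03783371 -0.03803501]
```

View pics/w4.png

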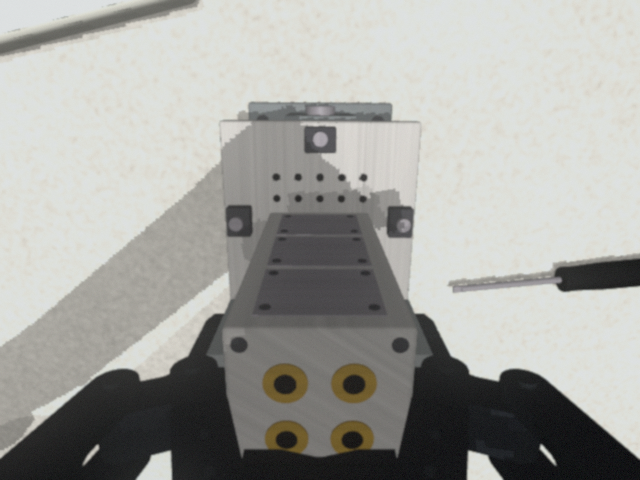

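The tall module hangs square over the plate. Module midline, plate edges (220/420) and side clamps (238/401) all centre near column 320. Next I measure the fore-aft offset.

Run:
```python
from h import *
s=read_state(); c=cam("wrist"); im=cv2.imread("pics/w4.png"); p=np.array(s["eef_pos"]); R=tool_yaw(s)[1]
g=cv2.GaussianBlur(cv2.cvtColor(im,cv2.COLOR_BGR2GRAY),(0,0),1).astype(float)
def rowedge(x0,x1,y0,y1): # per-column strongest row edge; line fit
    G=abs(np.gradient(g,axis=0))[y0:y1,x0:x1]; xs=np.arange(x0,x1); ys=y0+G.argmax(0); k=abs(ys-np.median(ys))<3
    f=np.polyfit(xs[k],ys[k],1); return [(x,np.polyval(f,x)) for x in(x0,x1)]
def loc(px,z): w=back(c,px,z); return (np.c_[w,[[z]]*len(w)]-p)@R  # tool coords
print("plate far edge",loc(rowedge(228,300,115,128),.1)[:,1:].round(4), loc(rowedge(340,412,115,128),.1)[:,1:].round(4))
e=rowedge(275,365,207,220); print("module foot far edge",e,loc(e,p[2]-.0662)[:,1:].round(4))
e=rowedge(235,400,318,334); print("module top far edge",e,loc(e,p[2]-.0662+.114)[:,1:].round(4))
print("clamps", loc([(238,222),(401,222)],.113)[:,1:].round(4))
def coledge(y0,y1,x0,x1):
    G=abs(np.gradient(g,axis=1))[y0:y1,x0:x1]; ys=np.arange(y0,y1); xs=x0+G.argmax(1); k=abs(xs-np.median(xs))<4
    f=np.polyfit(ys[k],xs[k],1); return [(np.polyval(f,y),y) for y in(y0,y1)]
print("plate sides",loc(coledge(130,195,214,230),.1)[:,1:].round(4),loc(coledge(130,195,410,426),.1)[:,1:].round(4))
```

```text
plate far edge [[ 0.0646 -0.0579]
 [ 0.064  -0.0121]] [[0.0637 0.0134]
 [0.0645 0.0592]]
module foot far edge [(275, np.float64(212.81489621489627)), (365, np.float64(213.0993757802747))] [[ 0.0234 -0.0221]
 [ 0.0233  0.0232]]
module top far edge [(235, np.float64(327.0497261774369)), (400, np.float64(327.3155210643015))] [[ 0.0248 -0.0208]
 [ 0.0248  0.0203]]
clamps [[ 0.001  -0.0528]
 [ 0.0011  0.0536]]
plate sides [[ 0.0585 -0.0637]
 [ 0.016  -0.0652]] [[0.0586 0.0656]
 [0.0161 0.065 ]]
```

Emit:
servo_tool(plan="0.2 0 0 0 0 0 -1; 0.3 0 0 0 0 0 -1; 0.4 0 0 0 0 0 -1; 0.4 0 0 0 0 0 -1; 0.4 0 0 0 0 0 -1; 0.3 0 0 0 0 0 -1; 0.1 0 0 0 0 0 -1; 0.05 0 0 0 0 0 -1")

```text
time_s: 21.35
eef_pos: [0.6116, 0.1328, 0.1741]
tcp_rot: [-169.3, 90.0, -179.3]
wrist_force: [-0.6, -0.4, -3.9]
opening: 0.579
```

Emit:
servo_tool(plan="0.05 0 0 0 0 0 -1; 0.05 0 0 0 0 0 -1; 0.05 0 0 0 0 0 -1; 0 0 0 0 0 0 -1")

```text
time_s: 21.75
eef_pos: [0.6116, 0.1327, 0.1701]
tcp_rot: [-54.6, 90.0, -64.6]
wrist_force: [-0.5, -1.4, -4.9]
opening: 0.579
```

Emit:
servo_tool(plan="0.04 0.03 0 0 0 0 -1; 0.03 0 0 0 0 0 -1; 0.03 0 0 0 0 0 -1; 0 0 0 0 0 0 -1")

```text
time_s: 22.15
eef_pos: [0.6117, 0.1336, 0.1669]
tcp_rot: [-134.5, 90.0, -144.5]
wrist_force: [-0.2, 0.3, -4.4]
opening: 0.577
```

Emit:
servo_tool(plan="0.03 0 0 0 0 0 -1; 0.02 0 0 0 0 0 -1; 0 0 0 0 0 0 -1")

```text
time_s: 22.45
eef_pos: [0.6119, 0.1337, 0.1663]
tcp_rot: [-6.2, 90.0, -16.2]
wrist_force: [-1.0, -1.3, 0.3]
opening: 0.577
```

Emit:
servo_tool(plan="0.01 0 0 0 0 0 -1; 0 0 0 0 0 0 0.65; 0 0 0 0 0 0 0.7; 0 0 0 0 0 0 1; 0 0 0 0 0 0 1; 0 0 0 0 0 0 1")

```text
time_s: 23.05
eef_pos: [0.6119, 0.1337, 0.1653]
tcp_rot: [35.4, 90.0, 25.5]
wrist_force: [0.6, -0.3, 0.1]
opening: 0.995
```

Emit:
servo_tool(plan="-0.2 0 0 0 0 0 1; -0.4 0 0 0 0 0 1; -0.7 0 0 0 0 0 1; -0.9 0 0 0 0 0 1; -0.9 0 0 0 0 0 1; -0.7 0 0 0 0 0 1; -0.4 0 0 0 0 0 1; -0.2 0 0 0 0 0 1")

```text
time_s: 23.85
eef_pos: [0.6122, 0.1339, 0.2992]
tcp_rot: [18.3, 89.9, 8.3]
wrist_force: [0.5, -0.0, -0.0]
opening: 1.001
```

Emit:
servo_tool(plan="0 0 0 0 0 0 1; 0 0 0 0 0 0 1")

```text
time_s: 24.05
eef_pos: [0.6113, 0.1333, 0.2963]
tcp_rot: [-149.8, 89.9, -159.8]
wrist_force: [0.1, 0.3, 0.1]
opening: 1.001
```

Run:
```python
from h import *
s=read_state(); im=optics.read_camera("wrist"); cv2.imwrite("pics/w5.png",im); print(s["time_s"],s["eef_pos"],tool_yaw(s)[0])
c=cam("wrist"); x,y=.6117,.1333; b=np.radians(-10)
def sq(cx,cy,z,h):
    k=np.array([(-1,1),(1,1),(1,-1),(-1,-1)])*h; Rr=np.array([[np.cos(b),-np.sin(b)],[np.sin(b),np.cos(b)]]); return proj(c,np.c_[k@Rr.T+[cx,cy],[z]*4])
Q=[sq(x,y,.1,.065),sq(x,y,.214,.025)]
overlay(im,Q,"pics/w5o.png",(220,70,440,290),2.7)
plan([(.466,-.342,.27,5,26)])
```

```text
24.05 [0.61134771 0.13333964 0.29629119] -9.969487409015061
0 -0.1 0 0 0 0 1; 0 -0.3 -0.1 -0.1 0 0 1; 0 -0.5 0 0 0 0 1; 0.1 -0.6 -0.1 -0.1 0 0 1; 0 -0.7 -0.1 -0.2 0 0 1; 0.1 -0.8 -0.1 -0.1 0 0 1; 0 -0.7 -0.2 -0.1 0 0 1; 0 -0.8 -0.1 -0.1 0 0 1
0.1 -0.7 -0.1 -0.1 0 0 1; 0 -0.7 -0.2 -0.1 0 0 1; 0.1 -0.8 -0.1 -0.2 0 0 1; 0 -0.7 -0.2 -0.1 0 0 1; 0 -0.7 -0.2 -0.1 0 0 1; 0.1 -0.8 -0.2 -0.1 0 0 1; 0 -0.7 -0.2 -0.1 0 0 1; 0.1 -0.7 -0.2 -0.2 0 0 1
0 -0.7 -0.2 -0.1 0 0 1; 0 -0.8 -0.2 -0.1 0 0 1; 0.1 -0.7 -0.3 -0.1 0 0 1; 0 -0.7 -0.2 -0.1 0 0 1; 0.1 -0.7 -0.2 -0.2 0 0 1; 0 -0.7 -0.3 -0.1 0 0 1; 0 -0.6 -0.2 -0.1 0 0 1; 0.1 -0.4 -0.2 0 0 0 1
0 -0.3 -0.1 -0.1 0 0 1; -0.01 -0.11 -0.05 -0.01 -0.02 0 1
```

View pics/w5o.png

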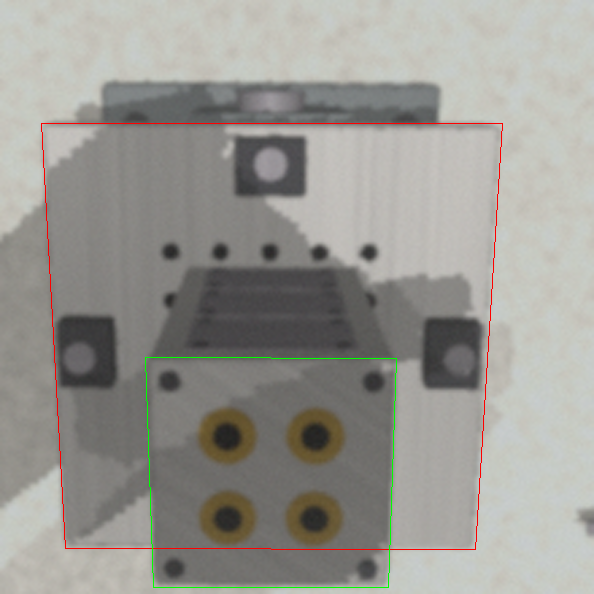

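The placement on the shaker matches the model overlay to within about 1 mm, centred and square. Next is the carrier.

Emit:
servo_tool(plan="0 -0.1 0 0 0 0 1; 0 -0.3 -0.1 -0.1 0 0 1; 0 -0.5 0 0 0 0 1; 0.1 -0.6 -0.1 -0.1 0 0 1; 0 -0.7 -0.1 -0.2 0 0 1; 0.1 -0.8 -0.1 -0.1 0 0 1; 0 -0.7 -0.2 -0.1 0 0 1; 0 -0.8 -0.1 -0.1 0 0 1")

```text
time_s: 24.9
eef_pos: [0.5708, 0.001, 0.2912]
tcp_rot: [-117.9, 90.0, -123.9]
wrist_force: [1.3, -0.8, 1.7]
opening: 1.0
```

Emit:
servo_tool(plan="0.1 -0.7 -0.1 -0.1 0 0 1; 0 -0.7 -0.2 -0.1 0 0 1; 0.1 -0.8 -0.1 -0.2 0 0 1; 0 -0.7 -0.2 -0.1 0 0 1; 0 -0.7 -0.2 -0.1 0 0 1; 0.1 -0.8 -0.2 -0.1 0 0 1; 0 -0.7 -0.2 -0.1 0 0 1; 0.1 -0.7 -0.2 -0.2 0 0 1")

```text
time_s: 25.7
eef_pos: [0.5179, -0.1705, 0.2796]
tcp_rot: [-67.8, 89.9, -68.1]
wrist_force: [-0.2, 0.4, 0.8]
opening: 0.998
```

Emit:
servo_tool(plan="0 -0.7 -0.2 -0.1 0 0 1; 0 -0.8 -0.2 -0.1 0 0 1; 0.1 -0.7 -0.3 -0.1 0 0 1; 0 -0.7 -0.2 -0.1 0 0 1; 0.1 -0.7 -0.2 -0.2 0 0 1; 0 -0.7 -0.3 -0.1 0 0 1; 0 -0.6 -0.2 -0.1 0 0 1; 0.1 -0.4 -0.2 0 0 0 1")

```text
time_s: 26.5
eef_pos: [0.4685, -0.3316, 0.2704]
tcp_rot: [-87.7, 89.9, -83.5]
wrist_force: [-0.2, 0.1, -0.8]
opening: 1.0
```

Emit:
servo_tool(plan="0 -0.3 -0.1 -0.1 0 0 1; 0 -0.1 -0.1 0 0 0 1; 0 0 0 0 0 0 1; 0 0 0 0 0 0 1")

```text
time_s: 26.9
eef_pos: [0.4653, -0.3404, 0.2705]
tcp_rot: [27.1, 90.0, 32.1]
wrist_force: [-0.0, 0.5, -0.4]
opening: 0.999
```

Run:
```python
from h import *
s=read_state(); im=optics.read_camera("wrist"); cv2.imwrite("pics/w6.png",im); print(s["time_s"],s["eef_pos"],s["q"],tool_yaw(s)[0])
D={}
for n in ("module_short","carrier"):
    d=regions_of(n,"wrist")[:2]; print(n,[(round(e["conf"],2),np.round(e["extent"]).tolist()) for e in d])
x0,y0,x1,y1=[int(v) for v in d[0]["extent"]]; x0-=8;y0-=8; c=im[y0:y1+10,x0:x1+10]; f=min(3,780/c.shape[1]); print(x0,y0,f)
cv2.imwrite("pics/w6c.png",cv2.resize(c,None,fx=f,fy=f,interpolation=cv2.INTER_CUBIC))
```

```text
26.9 [ 0.46534559 -0.3404317   0.27047574] [ 54.87078086  18.29855364 -29.04928416  97.52230878   9.53303017
  66.63035509  28.26187451] 5.004701769080774
module_short [(0.79, [286.0, 149.0, 350.0, 216.0])]
carrier [(0.68, [252.0, 84.0, 386.0, 261.0])]
244 75 3
```

View pics/w6c.png

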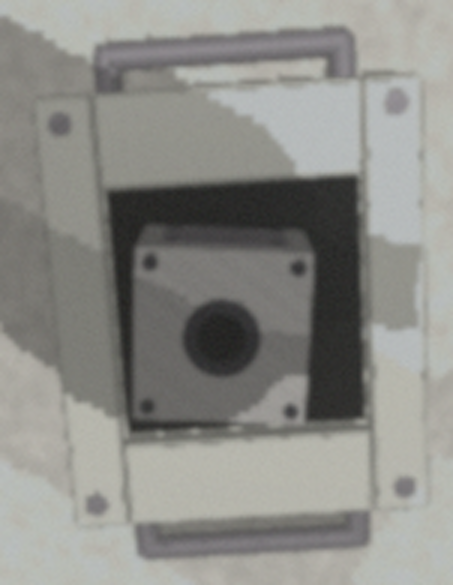

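Run:
```python
from h import *
c=cam("wrist"); im=cv2.imread("pics/w6.png"); f=lambda l:(np.array(l)+.5)/3-.5+[244,75]
m,b,L=square(c,f([(150,262),(298,268),(291,411),(147,406)]),.058); print("short",m.round(4),b.round(2),L.round(4))
a=square(c,f([(60,124),(397,101),(405,487),(96,505)]),.018); print("carrier screws",a[0].round(4),a[1].round(2),a[2].round(4))
q=refine(im,f([(107,190),(358,177),(370,424),(124,436)]),3); a=square(c,q,.018); print("well",a[0].round(4),a[1].round(2),a[2].round(4), ((q-[244,75]+.5)*3).round().tolist())
q=refine(im,f([(37,95),(420,75),(428,507),(78,527)]),3); a=square(c,q,.018); print("block",a[0].round(4),a[1].round(2),a[2].round(4))
plan([(m[0],m[1],.22,b,5),(m[0],m[1]+.001,.025,b,13)])
```

```text
short [ 0.464  -0.3346] 2.95 [0.0408 0.0408 0.0411 0.041 ]
carrier screws [ 0.4695 -0.3346] 8.6 [0.0999 0.1202 0.1004 0.1198]
well [ 0.4694 -0.3349] 8.61 [0.075  0.0809 0.0756 0.0797] [[108.0, 191.0], [357.0, 174.0], [366.0, 433.0], [129.0, 445.0]]
block [ 0.4691 -0.3346] 8.61 [0.1118 0.1336 0.1111 0.1333]
0.2 0 0 0 0 0 1; 0.4 0.1 0 0.1 0 0 1; 0.5 0 0 0.1 0 0 1; 0.4 0.1 0 0.1 0 0 1; 0.18 0 -0.03 0.06 0 0 1; 0.1 0 0 0 0 0 1; 0.3 0 0 0 0 0 1; 0.5 0 0 0 0 0 1
0.5 0 0 0 0 0 1; 0.8 0 0 0 0 0 1; 0.7 0 0 0 0 0 1; 0.7 0 0 0 0 0 1; 0.7 0 0 0 0 0 1; 0.8 0 0 0 0 0 1; 0.5 0 0 0 0 0 1; 0.5 0 0 0 0 0 1
0.3 0 0 0 0 0 1; 0.1 0.03 -0.01 0 0 0 1
```

Emit:
servo_tool(plan="0.2 0 0 0 0 0 1; 0.4 0.1 0 0.1 0 0 1; 0.5 0 0 0.1 0 0 1; 0.4 0.1 0 0.1 0 0 1; 0.2 0 0 0.1 0 0 1; 0.1 0 0 0 0 0 1; 0.3 0 0 0 0 0 1; 0.5 0 0 0 0 0 1")

```text
time_s: 27.85
eef_pos: [0.4654, -0.3359, 0.1927]
tcp_rot: [-39.3, 89.8, -36.7]
wrist_force: [-0.5, 0.5, -0.4]
opening: 1.002
```

Emit:
servo_tool(plan="0.5 0 0 0 0 0 1; 0.8 0 0 0 0 0 1; 0.7 0 0 0 0 0 1; 0.7 0 0 0 0 0 1; 0.7 0 0 0 0 0 1; 0.8 0 0 0 0 0 1; 0.5 0 0 0 0 0 1; 0.4 0 0 0 0 0 1")

```text
time_s: 28.65
eef_pos: [0.4639, -0.335, 0.0376]
tcp_rot: [137.3, 89.9, 139.9]
wrist_force: [0.2, -0.9, -0.5]
opening: 0.998
```

Emit:
servo_tool(plan="0.2 0 0 0 0 0 1; 0.1 0 0 0 0 0 1; 0 0 0 0 0 0 1")

```text
time_s: 28.95
eef_pos: [0.4648, -0.3355, 0.0305]
tcp_rot: [-36.2, 90.0, -33.6]
wrist_force: [-0.2, 0.7, 0.5]
opening: 0.999
```

Emit:
servo_tool(plan="0.08 0.05 -0.02 0 0 0 1; 0.05 0 0 0 0 0 1; 0 0 0 0 0 0 0.7; 0 0 0 0 0 0 0.6; 0 0 0 0 0 0 -1; 0 0 0 0 0 0 -1; 0 0 0 0 0 0 -1; 0 0 0 0 0 0 -1")

```text
time_s: 29.75
eef_pos: [0.4641, -0.3341, 0.0268]
tcp_rot: [-54.1, 90.0, -51.5]
wrist_force: [-0.6, -1.1, 4.6]
opening: 0.578
```

Run:
```python
from h import *
s=read_state(); print(s["opening"],tool_yaw(s)[0],s["wrist_force"],s["wrist_torque"],s["eef_pos"])
p=s["eef_pos"]
plan([(p[0],p[1],.16,3,9),(.52,0,.24,3,15),(.474,.369,.17,3,17)],-1)
```

```text
0.5776617383441924 2.635395689503251 [-0.61567161 -1.08715214  4.55148656] [ 0.06150759  0.26265435 -0.01964714] [ 0.46406931 -0.33411142  0.02684429]
-0.2 0 0 0 0 0 -1; -0.4 0 0 0 0 0 -1; -0.5 0 0 0 0 0 -1; -0.7 0 0 0 0 0 -1; -0.8 0 0 0 0 0 -1; -0.7 0 0 0 0 0 -1; -0.6 0 0 -0.1 0 0 -1; -0.4 0 0 0 0 0 -1
-0.14 0 0 0.04 0 0.01 -1; 0 0.2 0 0 0 0 -1; -0.1 0.4 0.1 0 0 0 -1; -0.2 0.6 0.2 0 0 0 -1; -0.2 0.8 0.1 0 0 0 -1; -0.2 1 0.3 0 0 0 -1; -0.3 1 0.2 0 0 0 -1; -0.2 1 0.2 0 0 0 -1
-0.3 1 0.2 0 0 0 -1; -0.2 1 0.3 0 0 0 -1; -0.2 1 0.2 0 0 0 -1; -0.3 1 0.2 0 0 0 -1; -0.2 0.8 0.2 0 0 0 -1; -0.1 0.6 0.1 0 0 0 -1; -0.1 0.4 0.1 0 0 0 -1; -0.06 0.22 0.04 0 0 0 -1
0 0.2 0 0 0 0 -1; 0.1 0.4 0 0 0 0 -1; 0.1 0.5 -0.1 0 0 0 -1; 0.2 0.8 0 0 0 0 -1; 0.1 1 -0.1 0 0 0 -1; 0.2 0.9 -0.1 0 0 0 -1; 0.2 1 0 0 0 0 -1; 0.2 0.9 -0.1 0 0 0 -1
0.2 1 -0.1 0 0 0 -1; 0.1 0.9 0 0 0 0 -1; 0.2 1 -0.1 0 0 0 -1; 0.2 0.9 -0.1 0 0 0 -1; 0.2 1 -0.1 0 0 0 -1; 0.1 0.7 0 0 0 0 -1; 0.1 0.6 0 0 0 0 -1; 0.1 0.4 -0.1 0 0 0 -1
0.04 0.17 0.01 0 0 0 -1
```

Run:
```python
from h import *
s=read_state(); p=s["eef_pos"]
plan([(p[0],p[1],.17,2.6,10),(.4714,.3685,.17,2.6,30)],-1)
```

```text
-0.2 0 0 0 0 0 -1; -0.3 0 0 0 0 0 -1; -0.5 0 0 0 0 0 -1; -0.7 0 0 0 0 0 -1; -0.7 0 0 0 0 0 -1; -0.7 0 0 0 0 0 -1; -0.6 0 0 0 0 0 -1; -0.6 0 0 0 0 0 -1
-0.3 0 0 0 0 0 -1; -0.17 0 0 0.01 0 0.01 -1; 0 0.2 0 0 0 0 -1; 0 0.3 0 0 0 0 -1; 0 0.6 0.1 0 0 0 -1; 0 0.7 0 0 0 0 -1; 0 0.9 0 0 0 0 -1; 0 0.9 0.1 0 0 0 -1
0 0.9 0 0 0 0 -1; 0 0.9 0.1 0 0 0 -1; 0 0.9 0 0 0 0 -1; 0 0.9 0.1 0 0 0 -1; 0 0.9 0 0 0 0 -1; 0 0.9 0.1 0 0 0 -1; 0 0.9 0 0 0 0 -1; 0 0.9 0.1 0 0 0 -1
0 0.9 0 0 0 0 -1; 0 0.9 0.1 0 0 0 -1; 0 0.9 0 0 0 0 -1; 0 0.9 0.1 0 0 0 -1; 0 0.9 0 0 0 0 -1; 0 0.9 0.1 0 0 0 -1; 0 0.9 0 0 0 0 -1; 0 0.9 0.1 0 0 0 -1
0 0.9 0 0 0 0 -1; 0 0.9 0.1 0 0 0 -1; 0 0.9 0 0 0 0 -1; 0 0.9 0.1 0 0 0 -1; 0 0.7 0 0 0 0 -1; 0 0.5 0.1 0 0 0 -1; 0 0.4 0 0 0 0 -1; 0.01 0.18 0 0 0 0 -1
```

Emit:
servo_tool(plan="-0.2 0 0 0 0 0 -1; -0.3 0 0 0 0 0 -1; -0.5 0 0 0 0 0 -1; -0.7 0 0 0 0 0 -1; -0.7 0 0 0 0 0 -1; -0.7 0 0 0 0 0 -1; -0.6 0 0 0 0 0 -1; -0.6 0 0 0 0 0 -1")

```text
time_s: 30.55
eef_pos: [0.4638, -0.3338, 0.1573]
tcp_rot: [-38.8, 89.9, -36.2]
wrist_force: [-0.6, -0.4, -2.6]
opening: 0.578
```

Emit:
servo_tool(plan="-0.3 0 0 0 0 0 -1; -0.2 0 0 0 0 0 -1; 0 0.2 0 0 0 0 -1; 0 0.3 0 0 0 0 -1; 0 0.6 0.1 0 0 0 -1; 0 0.7 0 0 0 0 -1; 0 0.9 0 0 0 0 -1; 0 0.9 0.1 0 0 0 -1")

```text
time_s: 31.35
eef_pos: [0.464, -0.2229, 0.1697]
tcp_rot: [141.9, 89.9, 144.6]
wrist_force: [0.3, 0.2, -3.2]
opening: 0.576
```

Emit:
servo_tool(plan="0 0.9 0 0 0 0 -1; 0 0.9 0.1 0 0 0 -1; 0 0.9 0 0 0 0 -1; 0 0.9 0.1 0 0 0 -1; 0 0.9 0 0 0 0 -1; 0 0.9 0.1 0 0 0 -1; 0 0.9 0 0 0 0 -1; 0 0.9 0.1 0 0 0 -1")

```text
time_s: 32.15
eef_pos: [0.4653, -0.0068, 0.1699]
tcp_rot: [177.3, 89.9, -180.0]
wrist_force: [0.2, 0.5, -2.2]
opening: 0.577
```

Emit:
servo_tool(plan="0 0.9 0 0 0 0 -1; 0 0.9 0.1 0 0 0 -1; 0 0.9 0 0 0 0 -1; 0 0.9 0.1 0 0 0 -1; 0 0.9 0 0 0 0 -1; 0 0.9 0.1 0 0 0 -1; 0 0.9 0 0 0 0 -1; 0 0.9 0.1 0 0 0 -1")

```text
time_s: 32.95
eef_pos: [0.4668, 0.2091, 0.1698]
tcp_rot: [-164.3, 89.9, -161.5]
wrist_force: [-0.4, 0.7, -1.8]
opening: 0.575
```

Emit:
servo_tool(plan="0 0.9 0 0 0 0 -1; 0 0.9 0.1 0 0 0 -1; 0 0.9 0 0 0 0 -1; 0 0.9 0.1 0 0 0 -1; 0 0.7 0 0 0 0 -1; 0 0.5 0.1 0 0 0 -1; 0 0.4 0 0 0 0 -1; 0 0.18 0 0 0 0 -1")

```text
time_s: 33.75
eef_pos: [0.4697, 0.3697, 0.1701]
tcp_rot: [179.8, 90.0, -177.5]
wrist_force: [-0.5, -0.3, -3.1]
opening: 0.577
```

Emit:
servo_tool(plan="0 0 0 0 0 0 -1; 0 0 0 0 0 0 -1")

```text
time_s: 33.95
eef_pos: [0.4707, 0.3675, 0.1702]
tcp_rot: [-97.1, 89.9, -94.6]
wrist_force: [-0.2, -0.2, -3.3]
opening: 0.573
```

Run:
```python
from h import *
s=read_state(); print(s["opening"],tool_yaw(s)[0],s["wrist_force"],s["eef_pos"])
im=optics.read_camera("wrist"); cv2.imwrite("pics/w7.png",im)
plan([(.4714,.3685,.082,2.6,7)],-1)
```

```text
0.5733798384849326 2.580002715303967 [-0.17706335 -0.23959723 -3.2674767 ] [0.4706981  0.36752731 0.17019781]
0.2 0 0 0 0 0 -1; 0.4 0 0 0 0 0 -1; 0.6 0 0 0 0 0 -1; 0.6 0 0 0 0 0 -1; 0.6 0 0 0 0 0 -1; 0.3 0 0 0 0 0 -1; 0.24 0.04 0.02 -0.01 0 0.01 -1
```

View pics/w7.png

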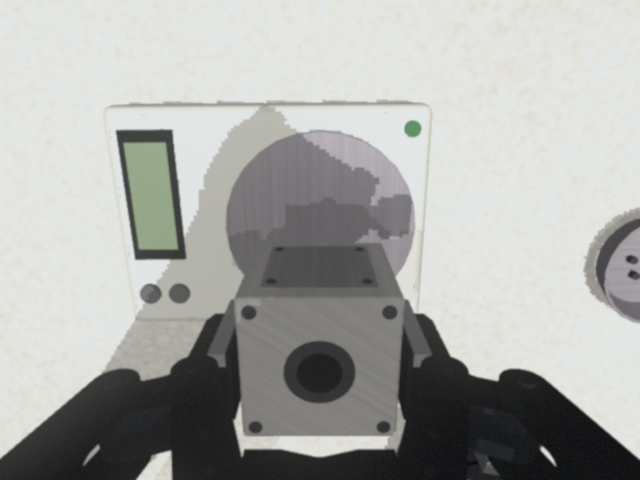

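The short module hangs square. The pan (226..415, mid 320) is centred beneath it. Lowering.

Emit:
servo_tool(plan="0.2 0 0 0 0 0 -1; 0.4 0 0 0 0 0 -1; 0.6 0 0 0 0 0 -1; 0.6 0 0 0 0 0 -1; 0.6 0 0 0 0 0 -1; 0.4 0 0 0 0 0 -1; 0.2 0.03 0.02 0 0 0 -1; 0 0 0 0 0 0 -1")

```text
time_s: 34.8
eef_pos: [0.4708, 0.3692, 0.0794]
tcp_rot: [-150.4, 89.9, -147.8]
wrist_force: [-0.0, 0.3, -3.4]
opening: 0.577
```

Emit:
servo_tool(plan="0.05 0 0 0 0 0 -1; 0.05 0 0 0 0 0 -1; 0.05 0 0 0 0 0 -1; 0 0 0 0 0 0 -1")

```text
time_s: 35.2
eef_pos: [0.4712, 0.3694, 0.0761]
tcp_rot: [-2.9, 90.0, -0.3]
wrist_force: [-0.6, 0.9, -2.5]
opening: 0.575
```

Emit:
servo_tool(plan="0.03 -0.02 0 0 0 0 -1; 0.03 0 0 0 0 0 -1; 0.02 0 0 0 0 0 -1; 0 0 0 0 0 0 -1")

```text
time_s: 35.6
eef_pos: [0.4712, 0.3688, 0.0739]
tcp_rot: [-55.2, 90.0, -52.5]
wrist_force: [-0.1, -1.1, 1.7]
opening: 0.57
```

Emit:
servo_tool(plan="0 0 0 0 0 0 0.65; 0 0 0 0 0 0 0.7; 0 0 0 0 0 0 1; 0 0 0 0 0 0 1; 0 0 0 0 0 0 1")

```text
time_s: 36.1
eef_pos: [0.4711, 0.369, 0.0735]
tcp_rot: [37.8, 90.0, 40.4]
wrist_force: [0.1, 0.2, -0.0]
opening: 0.996
```

Emit:
servo_tool(plan="-0.3 0 0 0 0 0 1; -0.6 0 0 0 0 0 1; -0.9 0 0 0 0 0 1; -0.9 0 0 0 0 0 1; -0.9 0 0 0 0 0 1; -0.9 0 0 0 0 0 1; -0.6 0 0 0 0 0 1; -0.3 0 0 0 0 0 1")

```text
time_s: 36.9
eef_pos: [0.4715, 0.3697, 0.2382]
tcp_rot: [33.0, 89.8, 35.7]
wrist_force: [-0.3, 0.4, -0.2]
opening: 0.999
```

Emit:
servo_tool(plan="0 0 0 0 0 0 1; 0 0 0 0 0 0 1")

```text
time_s: 37.1
eef_pos: [0.4708, 0.3684, 0.2348]
tcp_rot: [-131.1, 89.9, -128.5]
wrist_force: [0.1, -0.7, -0.2]
opening: 0.998
```

Run:
```python
from h import *
s=read_state(); im=optics.read_camera("wrist"); cv2.imwrite("pics/w8.png",im); print(s["time_s"],s["eef_pos"],tool_yaw(s)[0])
c=cam("wrist"); ctr,e=circle(im,c,(.4714,.3678),.06,.055); print("pan",ctr.round(4),e)
b=np.radians(2.6); k=np.array([(-1,1),(1,1),(1,-1),(-1,-1)])*.025; Rr=np.array([[np.cos(b),-np.sin(b)],[np.sin(b),np.cos(b)]])
q=proj(c,np.c_[k@Rr.T+ctr,[.105]*4]); q2=refine(im,q,5); print("short",square(c,q2,.105))
t=np.radians(np.arange(0,360,10)); o=proj(c,np.c_[ctr[0]+.06*np.cos(t),ctr[1]+.06*np.sin(t),0*t+.055])
x0,y0=int(o[:,0].min())-30,int(o[:,1].min())-30
overlay(im,[q,q2,o],"pics/w8o.png",(x0,y0,x0+200,y0+200),3)
plan([(.54,0,.27,0,19),(.5675,-.1325,.2,-1.7,10)])
```

```text
37.1 [0.47081901 0.36842046 0.23478815] 2.635795403468332
pan [0.4709 0.368 ] 0.00022124108945624846
short (array([0.47162969, 0.3685635 ]), np.float64(2.1768963450994514), array([0.05009243, 0.04928233, 0.04828621, 0.04925565]))
0 -0.2 0 0 0 0 1; 0 -0.3 0.1 0 0 0 1; -0.1 -0.5 0 0 0 0 1; -0.1 -0.6 0.1 0.1 0 0 1; 0 -0.9 0.2 0 0 0 1; -0.1 -0.8 0.1 0 0 0 1; -0.1 -0.8 0.1 0.1 0 0 1; -0.1 -0.8 0.1 0 0 0 1
0 -0.9 0.2 0 0 0 1; -0.1 -0.8 0.1 0 0 0 1; -0.1 -0.8 0.1 0.1 0 0 1; -0.1 -0.8 0.2 0 0 0 1; -0.1 -0.8 0.1 0 0 0 1; 0 -0.9 0.2 0.1 0 0 1; -0.1 -0.8 0.1 0 0 0 1; -0.1 -0.6 0.1 0 0 0 1
0 -0.5 0.1 0 0 0 1; -0.1 -0.4 0.1 0.1 0 0 1; 0.03 -0.13 0.01 -0.04 -0.02 0.01 1; 0.1 -0.2 0 0 0 0 1; 0.1 -0.3 0.1 0 0 0 1; 0.3 -0.4 0.1 0.1 0 0 1; 0.3 -0.7 0.1 0 0 0 1; 0.4 -0.6 0.2 0 0 0 1
0.3 -0.6 0.1 0.1 0 0 1; 0.3 -0.7 0.1 0 0 0 1; 0.3 -0.4 0.2 0.1 0 0 1; 0.1 -0.3 0 0 0 0 1; 0.13 -0.2 0.07 0 0 0 1
```

View pics/w8o.png

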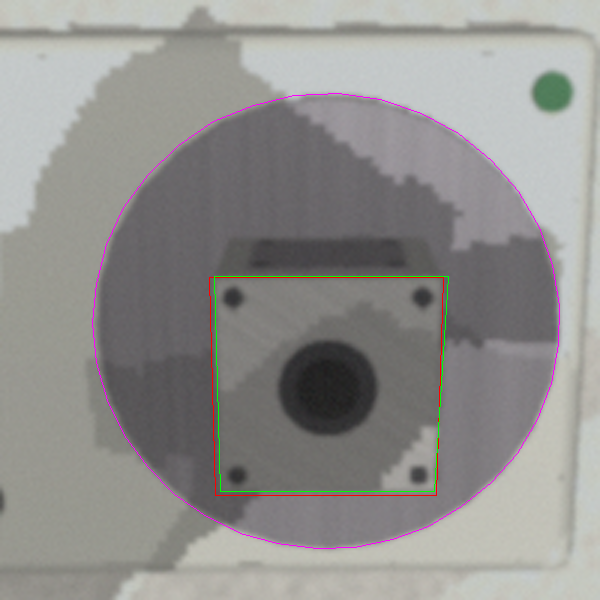

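The short module stands within about 1 mm of the pan's centre. Now I fetch the middle module from the mat.

Emit:
servo_tool(plan="0 -0.2 0 0 0 0 1; 0 -0.3 0.1 0 0 0 1; -0.1 -0.5 0 0 0 0 1; -0.1 -0.6 0.1 0.1 0 0 1; 0 -0.9 0.2 0 0 0 1; -0.1 -0.8 0.1 0 0 0 1; -0.1 -0.8 0.1 0.1 0 0 1; -0.1 -0.8 0.1 0 0 0 1")

```text
time_s: 37.95
eef_pos: [0.4978, 0.2202, 0.2506]
tcp_rot: [-93.1, 90.0, -91.7]
wrist_force: [-0.0, -0.7, 0.6]
opening: 1.0
```

Emit:
servo_tool(plan="0 -0.9 0.2 0 0 0 1; -0.1 -0.8 0.1 0 0 0 1; -0.1 -0.8 0.1 0.1 0 0 1; -0.1 -0.8 0.2 0 0 0 1; -0.1 -0.8 0.1 0 0 0 1; 0 -0.9 0.2 0.1 0 0 1; -0.1 -0.8 0.1 0 0 0 1; -0.1 -0.6 0.1 0 0 0 1")

```text
time_s: 38.75
eef_pos: [0.5336, 0.028, 0.2685]
tcp_rot: [-113.7, 89.9, -113.5]
wrist_force: [0.2, 0.0, -0.1]
opening: 0.998
```

Emit:
servo_tool(plan="0 -0.5 0.1 0 0 0 1; -0.1 -0.4 0.1 0.1 0 0 1; 0 -0.1 0 0 0 0 1; 0.1 -0.2 0 0 0 0 1; 0.1 -0.3 0.1 0 0 0 1; 0.3 -0.4 0.1 0.1 0 0 1; 0.3 -0.7 0.1 0 0 0 1; 0.4 -0.6 0.2 0 0 0 1")

```text
time_s: 39.55
eef_pos: [0.5546, -0.0662, 0.2346]
tcp_rot: [-93.0, 90.0, -93.8]
wrist_force: [0.3, 0.4, 0.3]
opening: 1.002
```

Emit:
servo_tool(plan="0.3 -0.6 0.1 0.1 0 0 1; 0.3 -0.7 0.1 0 0 0 1; 0.3 -0.4 0.2 0.1 0 0 1; 0.1 -0.3 0 0 0 0 1; 0.1 -0.2 0.1 0 0 0 1; 0 0 0 0 0 0 1; 0 0 0 0 0 0 1")

```text
time_s: 40.25
eef_pos: [0.5683, -0.1302, 0.2029]
tcp_rot: [30.4, 90.0, 28.5]
wrist_force: [-0.1, 0.2, 0.1]
opening: 0.997
```

Run:
```python
from h import *
s=read_state(); im=optics.read_camera("wrist"); cv2.imwrite("pics/w9.png",im); print(s["time_s"],s["eef_pos"],tool_yaw(s)[0])
c=cam("wrist"); b=np.radians(-1.7); k=np.array([(-1,1),(1,1),(1,-1),(-1,-1)])*.025; Rr=np.array([[np.cos(b),-np.sin(b)],[np.sin(b),np.cos(b)]])
q=proj(c,np.c_[k@Rr.T+[.5675,-.1325],[.088]*4]); q2=refine(im,q,7); a,y,L=square(c,q2,.088); print("middle",a.round(4),y,L.round(4),q.round().tolist(),q2.round().tolist())
for n in ("module_middle",): print([(round(d["conf"],2),np.round(d["extent"]).tolist()) for d in regions_of(n,"wrist")][:2])
plan([(.5675,-.1320,.042,-1.7,12)])
```

```text
40.25 [ 0.56825276 -0.13016671  0.20287344] -1.8876508114486663
middle [ 0.5679 -0.1326] -1.3957999894386268 [0.049  0.0489 0.0497 0.0489] [[276.0, 194.0], [358.0, 193.0], [356.0, 269.0], [279.0, 269.0]] [[278.0, 195.0], [358.0, 194.0], [357.0, 268.0], [280.0, 269.0]]
[(0.91, [280.0, 173.0, 360.0, 271.0])]
0.1 0 0 0 0 0 1; 0.3 0 0 0 0 0 1; 0.4 0 0 0 0 0 1; 0.5 0 0 0 0 0 1; 0.7 0 0 0 0 0 1; 0.7 0 0 0 0 0 1; 0.7 0 0 0 0 0 1; 0.6 -0.1 0 0 0 0 1
0.6 0 0 0 0 0 1; 0.4 0 0 0 0 0 1; 0.2 0 0 0 0 0 1; 0.17 0.03 -0.03 -0.03 0.01 0 1
```

The module stands where it was left, at (0.568, -0.1325) to within 1 mm. Grasping it.

Emit:
servo_tool(plan="0.1 0 0 0 0 0 1; 0.3 0 0 0 0 0 1; 0.4 0 0 0 0 0 1; 0.5 0 0 0 0 0 1; 0.7 0 0 0 0 0 1; 0.7 0 0 0 0 0 1; 0.7 0 0 0 0 0 1; 0.6 -0.1 0 0 0 0 1")

```text
time_s: 41.15
eef_pos: [0.5668, -0.1334, 0.08]
tcp_rot: [159.1, 89.9, 157.2]
wrist_force: [-0.1, 1.1, 0.9]
opening: 0.999
```

Emit:
servo_tool(plan="0.6 0 0 0 0 0 1; 0.4 0 0 0 0 0 1; 0.2 0 0 0 0 0 1; 0.15 0.02 0 0 0 0 1; 0 0 0 0 0 0 1; 0 0 0 0 0 0 0.7; 0 0 0 0 0 0 0.6")

```text
time_s: 41.85
eef_pos: [0.5684, -0.1335, 0.0427]
tcp_rot: [-13.7, 89.9, -15.7]
wrist_force: [0.4, 0.5, 0.3]
opening: 0.799
```

Emit:
servo_tool(plan="0 0 0 0 0 0 -1; 0 0 0 0 0 0 -1; 0 0 0 0 0 0 -1; 0 0 0 0 0 0 -1; 0 0 0 0 0 0 -1")

```text
time_s: 42.35
eef_pos: [0.5682, -0.1336, 0.0427]
tcp_rot: [-30.0, 89.9, -32.0]
wrist_force: [-2.4, 0.3, 4.5]
opening: 0.578
```

Run:
```python
from h import *
s=read_state(); print(s["opening"],tool_yaw(s)[0],s["wrist_force"],s["eef_pos"]); p=s["eef_pos"]
plan([(p[0],p[1],.14,-1.7,8),(.4694,-.3340,.14,8.6,14)],-1)
```

```text
0.5776557087336013 -1.9562073269762352 [-2.39912189  0.33563686  4.47712857] [ 0.56819892 -0.13358176  0.04272595]
-0.2 0 0 0 0 0 -1; -0.3 0 0 0 0 0 -1; -0.6 0 0 0 0 0 -1; -0.5 0 0 0 0 0 -1; -0.6 0 0 0 0 0 -1; -0.5 0 0 0 0 0 -1; -0.4 0 0 0 0 0 -1; -0.14 0 0 -0.04 0.01 0 -1
0 -0.1 -0.1 0 0 0 -1; 0 -0.3 -0.1 -0.1 0 0 -1; 0 -0.4 -0.2 -0.1 0 0 -1; 0 -0.5 -0.2 -0.2 0 0 -1; 0 -0.7 -0.4 -0.1 0 0 -1; 0 -0.7 -0.3 -0.2 0 0 -1; 0 -0.6 -0.4 -0.2 0 0 -1; 0 -0.7 -0.3 -0.2 0 0 -1
0 -0.6 -0.4 -0.2 0 0 -1; 0 -0.6 -0.4 -0.1 0 0 -1; 0 -0.6 -0.3 -0.2 0 0 -1; 0 -0.3 -0.3 -0.1 0 0 -1; 0 -0.3 -0.1 -0.1 0 0 -1; 0 -0.09 -0.13 0 0 0 -1
```

Emit:
servo_tool(plan="-0.2 0 0 0 0 0 -1; -0.3 0 0 0 0 0 -1; -0.6 0 0 0 0 0 -1; -0.5 0 0 0 0 0 -1; -0.6 0 0 0 0 0 -1; -0.5 0 0 0 0 0 -1; -0.4 0 0 0 0 0 -1; -0.14 0 0 0 0 0 -1")

```text
time_s: 43.15
eef_pos: [0.5686, -0.1335, 0.1409]
tcp_rot: [-13.2, 89.9, -15.2]
wrist_force: [-0.4, 0.6, -2.5]
opening: 0.583
```

Emit:
servo_tool(plan="0 -0.1 -0.1 0 0 0 -1; 0 -0.3 -0.1 -0.1 0 0 -1; 0 -0.4 -0.2 -0.1 0 0 -1; 0 -0.5 -0.2 -0.2 0 0 -1; 0 -0.7 -0.4 -0.1 0 0 -1; 0 -0.7 -0.3 -0.2 0 0 -1; 0 -0.6 -0.4 -0.2 0 0 -1; 0 -0.7 -0.3 -0.2 0 0 -1")

```text
time_s: 43.95
eef_pos: [0.5073, -0.2552, 0.1381]
tcp_rot: [160.3, 89.8, 164.7]
wrist_force: [0.6, -0.4, -2.7]
opening: 0.581
```

Emit:
servo_tool(plan="0 -0.6 -0.4 -0.2 0 0 -1; 0 -0.6 -0.4 -0.1 0 0 -1; 0 -0.6 -0.3 -0.2 0 0 -1; 0 -0.3 -0.3 -0.1 0 0 -1; 0 -0.3 -0.1 -0.1 0 0 -1; 0 -0.14 -0.13 0 0 0 -1; 0 0 0 0 0 0 -1; 0 0 0 0 0 0 -1")

```text
time_s: 44.75
eef_pos: [0.4689, -0.3343, 0.1391]
tcp_rot: [68.9, 90.0, 77.3]
wrist_force: [-0.1, -0.1, -3.5]
opening: 0.579
```

Run:
```python
from h import *
s=read_state(); im=optics.read_camera("wrist"); cv2.imwrite("pics/w10.png",im); print(s["time_s"],s["eef_pos"],tool_yaw(s)[0],s["wrist_force"])
plan([(.4694,-.3354,.052,8.6,8)],-1)
```

```text
44.75 [ 0.46891985 -0.33430835  0.13911007] 8.4125675734158 [-0.11893446 -0.13726094 -3.47529141]
0.2 0 0 0 0 0 -1; 0.3 0 0 0 0 0 -1; 0.5 0 0 0 0 0 -1; 0.5 0 0 0 0 0 -1; 0.4 0 0 0 0 0 -1; 0.5 0 0 0 0 0 -1; 0.3 0 0 0 0 0 -1; 0.21 -0.05 0 -0.03 0 -0.01 -1
```

View pics/w10.png

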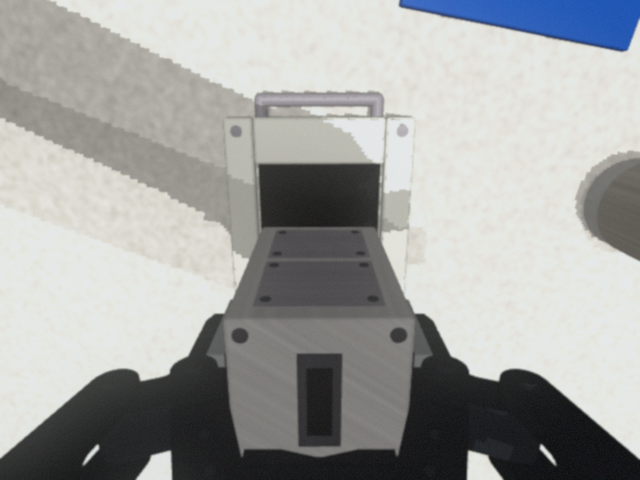

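The module hangs square over the empty well (columns 259 to 380, mid 319.5). Lowering it.

Emit:
servo_tool(plan="0.2 0 0 0 0 0 -1; 0.3 -0.02 0 0 0 0 -1; 0.5 -0.02 0 0 0 0 -1; 0.5 0 0 0 0 0 -1; 0.4 0 0 0 0 0 -1; 0.5 0 0 0 0 0 -1; 0.3 0 0 0 0 0 -1; 0.15 0 0 0 0 0 -1")

```text
time_s: 45.6
eef_pos: [0.4683, -0.3358, 0.0523]
tcp_rot: [134.3, 89.9, 142.6]
wrist_force: [-0.0, 0.3, -3.6]
opening: 0.578
```

Emit:
servo_tool(plan="0.05 0 0 0 0 0 -1; 0.05 0 0 0 0 0 -1; 0.05 0 0 0 0 0 -1; 0 0 0 0 0 0 -1")

```text
time_s: 46.0
eef_pos: [0.469, -0.3363, 0.0495]
tcp_rot: [-46.5, 90.0, -38.1]
wrist_force: [-0.6, -0.8, -4.2]
opening: 0.578
```

Emit:
servo_tool(plan="0.05 0.03 0 0 0 0 -1; 0.04 0 0 0 0 0 -1; 0.03 0 0 0 0 0 -1; 0 0 0 0 0 0 -1")

```text
time_s: 46.4
eef_pos: [0.4686, -0.3353, 0.0455]
tcp_rot: [151.1, 90.0, 159.5]
wrist_force: [-0.0, 0.2, -3.3]
opening: 0.579
```

Emit:
servo_tool(plan="0.03 0 0.01 0 0 0 -1; 0.02 0 0 0 0 0 -1; 0 0 0 0 0 0 -1")

```text
time_s: 46.7
eef_pos: [0.4691, -0.3354, 0.0448]
tcp_rot: [-97.1, 90.0, -88.7]
wrist_force: [-1.9, 0.9, 3.4]
opening: 0.579
```

Emit:
servo_tool(plan="0 0 0 0 0 0 0.65; 0 0 0 0 0 0 0.7; 0 0 0 0 0 0 1; 0 0 0 0 0 0 1; 0 0 0 0 0 0 1")

```text
time_s: 47.2
eef_pos: [0.4691, -0.3353, 0.0441]
tcp_rot: [-8.6, 90.0, -0.2]
wrist_force: [-0.5, 0.2, -0.5]
opening: 0.999
```

Emit:
servo_tool(plan="-0.3 0 0 0 0 0 1; -0.6 0 0 0 0 0 1; -0.9 0 0 0 0 0 1; -0.9 0 0 0 0 0 1; -0.9 0 0 0 0 0 1; -0.9 0 0 0 0 0 1; -0.9 0 0 0 0 0 1; -0.8 0 0 0 0 0 1")

```text
time_s: 48.0
eef_pos: [0.4692, -0.3352, 0.2324]
tcp_rot: [-47.0, 89.9, -38.7]
wrist_force: [-0.5, 0.3, -1.2]
opening: 1.003
```

Emit:
servo_tool(plan="-0.5 0 0 0 0 0 1; -0.3 0 0 0 0 0 1; 0 0 0 0 0 0 1; 0 0 0 0 0 0 1")

```text
time_s: 48.4
eef_pos: [0.4684, -0.335, 0.2532]
tcp_rot: [139.1, 89.9, 147.4]
wrist_force: [-1.6, 1.1, -0.4]
opening: 0.997
```

Run:
```python
from h import *
s=read_state(); im=optics.read_camera("wrist"); cv2.imwrite("pics/w11.png",im); print(s["time_s"],s["eef_pos"],tool_yaw(s)[0],s["wrist_force"])
c=cam("wrist"); b=np.radians(8.6); k=np.array([(-1,1),(1,1),(1,-1),(-1,-1)]); Rr=np.array([[np.cos(b),-np.sin(b)],[np.sin(b),np.cos(b)]])
Q=[proj(c,np.c_[h*k@Rr.T+[.4694,-.3346],[z]*4]) for h,z in ((.025,.09),(.04,.018))]
overlay(im,Q,"pics/a.png",(220,70,420,270),2)
t=optics.read_camera("top"); sc=optics.read_camera("scene"); cv2.imwrite("pics/top9.png",t)
h=cv2.imread("pics/a.png"); w=cv2.resize(sc[140:390,170:550],(400,263)); u=cv2.resize(t[120:400,130:530],(400,280))
cv2.imwrite("pics/final.png",np.hstack([np.vstack([w,u]),cv2.copyMakeBorder(h,0,143,0,0,cv2.BORDER_CONSTANT)]))
cv0=cv2.imread("pics/top0.png").astype(int)
for n in("bottle","dish","torque_driver"): print(n,[(round(d["conf"],2),np.round(d["extent"]).tolist()) for d in regions_of(n,"scene")][:1],[(round(d["conf"],2),np.round(d["extent"]).tolist()) for d in regions_of(n,"top")][:1])
```

```text
48.4 [ 0.46843338 -0.33501213  0.25317737] 8.369191042392288 [-1.57222581  1.14124664 -0.36285018]
bottle [(0.67, [186.0, 198.0, 216.0, 254.0])] [(0.65, [425.0, 211.0, 458.0, 243.0])]
dish [(0.9, [442.0, 316.0, 486.0, 362.0])] [(0.76, [186.0, 196.0, 220.0, 227.0])]
torque_driver [(0.84, [267.0, 293.0, 319.0, 375.0])] [(0.92, [319.0, 145.0, 328.0, 205.0])]
```

View pics/final.png

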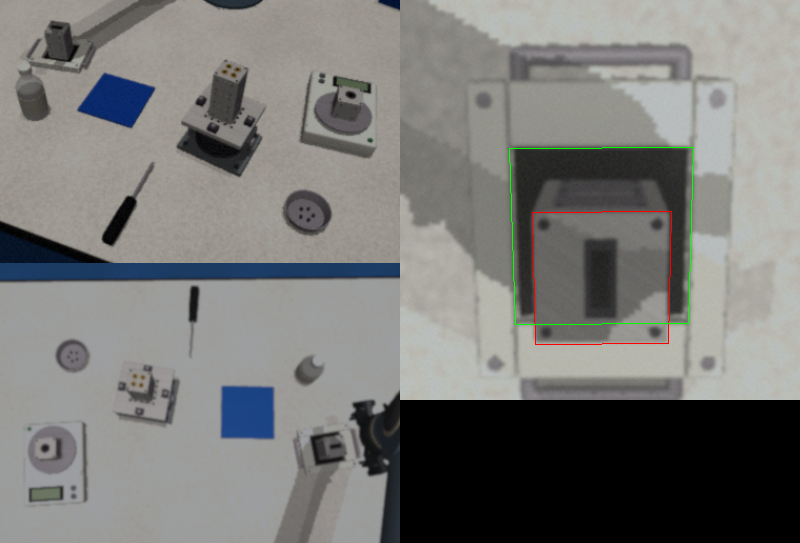

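All three modules stand in place, the mat is empty, and the bystanders have not moved. Handing in.

```bash
python3 -c "
from rig import r,read_state
s=read_state(); print(s['time_s'],abs(s['qvel']).max()); print(r.job_done())"
```

```text
48.85 0.1717069325087056
the job is handed in; nothing more can be done
None
```

The test line has moved on by one step, and I handed the job in at 48.9 s. I parked the middle module on the mat, then moved tall to the shaker, short to the balance pan, and middle from the mat into the carrier's well.

**Order:** the short module went to the balance before the middle one went into the carrier. That differs from the order you listed, but the carrier had to be empty first.

**Last checks:**
- **Tall module on the shaker:** within about 1 mm of the plate's centre. Its measured angle matched the plate's to within about 0.2° before release, and the overlay picture afterwards agreed.
- **Short module on the balance:** about 1 mm from the pan's centre.
- **Middle module in the carrier:** upright on the well floor with clearance all round, and it matched the overlay by eye. I did not fit its position numerically.
- **The rest:** the mat is empty, the gripper was open about 16 cm above the carrier module's top, and forces at each set-down stayed within about 5 N.
- **Bystanders:** the bottle, dish and screwdriver looked unmoved to within a few pixels. The one exception was the screwdriver's outline in the top view, which came out longer at the end. The scene view and the picture showed it in its old place.

The fixed cameras and the wrist camera disagreed by about 3 mm, so I used the wrist camera for both picking and placing.

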